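# Build a gear pack in the sloping tack-welding cradle

## Task

Build the gear pack in the sloping cradle ready for tacking, in this order: lay the bright steel spacer on the rails first, at the stop-plate end, then the dark gear, then the brass-coloured retaining ring, each set down gently and squarely on both rails. Then slide the red clamp jaw down behind them and press it firmly, without ramming it, so that the pack is closed up tight against the stop plate with no gaps, let go of everything, and leave the other things on the bench where they are.

Things in the scene. Friction and masses are not known exactly. Their poses are not given: they have to be found in the camera images.
- rails: Two parallel steel pipe rails, open above, climbing at 28 degrees from a stop plate at the low end near the robot. Origin: middle of the stop plate's working face, 85 mm above the table, on the axis that each part has when it rests on both rails. x runs up the slope along the rails, y across, z square to the rails (28 degrees off vertical, leaning back to the robot).
- cradle: The tack-welding cradle that carries the rails; bolted down, base 310 x 120 mm, origin under its centre, yaw as the rails. Rails: 20 mm pipe, in the rails' frame centred at y = +-39, z = -22 mm, x from 0 to 322 mm. Stop plate 94 mm wide, up to z = 29 mm. A part laid squarely on the rails stays where it is let go (friction); let go askew it may tip over.
- jaw (a joint): How far the red clamp jaw has slid down the rails, m: 0 at the top, growing toward the stop plate. Its flat face (60 x 62 mm, square to the rails) is at x = 0.270 m minus this value in the rails' frame: 0.162 when closed on the pack of 108 mm. Sliding it takes 2 to 5 N empty and 1 to 4 N more for each part it pushes; it stays where it is let go.
- jaw_handle (a point): Point in the red jaw's upright handle, a block 18 mm thick along the rails, 28 mm across and 54 mm high square to them. The point is at z = 67 mm in the rails' frame, 18 mm below the handle's top, and 13 mm up the slope from the jaw's face (the middle of its thickness).
- spacer: The spacer: a plain bright steel sleeve, 70 mm outside diameter, 42 mm long, bore 42 mm, about 0.7 kg. Origin: the part's centre, on its axis; x is its axis of revolution, level at the start, when it stands on its rim like a wheel in a timber V chock. Both ends are alike.
- gear: The gear: a dark straight-toothed gear wheel, bright round its bore, 70 mm over the teeth, 36 mm long along its axis, bore 26 mm, about 0.75 kg. Origin: the part's centre, on its axis; x is its axis of revolution, level at the start, when it stands on its rim like a wheel in a timber V chock. Both ends are alike.
- ring: The retaining ring: brass-coloured with six dark spanner slots round the rim, 70 mm outside diameter, 30 mm long along its axis, bore 42 mm, about 0.5 kg. Origin: the part's centre, on its axis; x is its axis of revolution, level at the start, when it stands on its rim like a wheel in a timber V chock. Both ends are alike.
- chock_a: A timber V chock fixed to the table, 42 mm along x (the axis of the part it carries), 116 mm across, its two sloping cheeks rising to 51 mm; origin under its centre on the table. One of the three parts stands in each (which one varies), with its axis 58 mm above the table.
- chock_b: A timber V chock fixed to the table, 42 mm along x (the axis of the part it carries), 116 mm across, its two sloping cheeks rising to 51 mm; origin under its centre on the table. One of the three parts stands in each (which one varies), with its axis 58 mm above the table.
- chock_c: A timber V chock fixed to the table, 42 mm along x (the axis of the part it carries), 116 mm across, its two sloping cheeks rising to 51 mm; origin under its centre on the table. One of the three parts stands in each (which one varies), with its axis 58 mm above the table.
- big_gear: Bystander: a big rusty helical gear lying flat, 108 mm across, 24 mm high. Its origin is under its middle, on the table.
- rusty_gear: Bystander: a rusty gear lying flat, 76 mm across, 22 mm high. Its origin is under its middle, on the table.
- pinion: Bystander: a dark pinion lying on its face with a bright hub upward, 68 mm across, 75 mm high in all. Its origin is under its middle, on the table.
- race: Bystander: a bright bearing race lying flat, 84 mm across, 20 mm high. Its origin is under its middle, on the table.
- hammer: Bystander: a hammer lying on the table, handle toward its -x.
- wire_brush: Bystander: a wire brush lying on the table, handle toward its -x.
- cup: Bystander: a cyan plastic cup standing upright, 72 mm across, 85 mm high. Its origin is under its middle, on the table.
Things that resemble listed ones, but are neither listed nor needed, are in the scene too. Of the things like the ring, leave any that is blue, green or pink; of the rest the larger one is meant.

How it is judged:
By the outcome, as a careful person would: the job done as asked, in the order asked, and still so for the second after the job is handed in, with the robot touching nothing.
It also fails if it takes over 72 s, if anything falls off the work surface, if the arm or the gripper's body presses on something with over 40 N, if the wrist force passes 120 N, or if a joint passes its speed limit or range.

## Robot

A 6-joint arm with a two-finger parallel gripper is mounted at the origin on the work surface. World frame = base frame: x ahead of the robot, y to its left, z up, the work surface at z = 0. Lengths are in m, angles in degrees, forces in N, time in s.
With the tool pointing down it reaches from about 0.4 to 0.825 m from the base axis. Payload 7 kg.
Tool frame: the origin (TCP) lies on the centre line of the jaws, within the pads' length; the fingertips stand 8 mm ahead of it and the grasp point (between the pads) lies 11 mm behind it (r.tcp_to_tips is the distance from the TCP to the fingertips, in m); z points along the fingers, y is the direction in which the jaws open and shut (so a half turn about z gives the same grasp; the last joint's range is limited). The gripper opens to 88 mm and grips with 3 to 60 N. Pads are 19 mm wide; open, the fingers measure 130 mm over their backs; the gripper's body (78 mm by 193 mm) begins 47 mm behind the grasp point.
Start: joints at [89.33, 20.546, 0.682, 0, -70.136, -16.507], TCP at [0.199, 0.645, 0.199] pointing down, gripper open.
Joint ranges: [-176.03, 176.03], [-82.01, 121.73], [-58.28, 71.71], [-173.87, 95.51], [-174.79, -0.11], [-173.66, 173.66]. Speed limits (degrees/s): [136.94, 136.94, 172.46, 180, 180, 180].

## Interface

Orientations are given as [roll, pitch, yaw] about the fixed x, y, z axes, in that order (R = Rz(yaw) Ry(pitch) Rx(roll)).
In Python, from plant import r gives the robot as it stands.
- The arm moves only by the tool drive_tool, never from a script. Its argument "plan" is text: rows parted by semicolons, each of 4 numbers parted by spaces: the shift along the tool's x, y, z in cm, then the turn about the tool's z in rad. A call has 1 to 8 rows; each row is the pose to reach, as a shift and turn from the pose commanded when the call began, along the tool's axes at that moment; what a row does not reach only later rows make up. A row lasts 1/8 s, in which the tool goes at most 62.5 mm and 10.7 degrees, less where a joint would pass 70% of its speed; a pose out of reach is approached as far as the arm can. A call with a gripper value outside its range is refused whole. "fingers" is the closure, from -1 (fully open) to 1 (shut), set as the call begins (left out, the last holds). The fingers move at their own pace and stop on an object; "squeeze" is the grip in N (left out, the last holds). Time passes only in rows, so rows that repeat a pose let the fingers close. It gives the time, the measured TCP pose, the force and the opening at its end, in the units of the state.
- r.get_state(): the state, without advancing time (a new reading comes with each control period).
- r.capture(name): name is "side" or "top"; returns a dict with "frame" (480x640x3 uint8, red, green, blue), "fovy" (degrees; the focal length in pixels is half the picture's height over the tangent of half this angle, whatever the lens; pixels are square), "cx", "cy" (the principal point, pixels), "rvec" (rotation vector, rad) and "tvec" (3), from world to camera coordinates, as OpenCV has them. Camera axes: x right, y down, z forward; pixel columns grow to the right and rows downward; lengths in m; the calibration is good to about 2 mm. A picture is of the moment at which its call begins. There is no depth.
- r.close_job(): hands the job in, once; it reports no verdict.
The state is a dict: "time_s": time; "joints": joint angles; "qd": joint speeds; "joint_torque": joint torques, N m; "tcp_pos": TCP position; "eef_rot": TCP orientation; "contact_force": force on the tool from outside, world axes, zero at the start; "moment": the same for the moment, N m; "gripper_width": finger opening in m.
Only numpy, scipy, OpenCV 4.12 (cv2) and the standard library are available. Lean on these libraries where they do the work, as an engineer would, in place of code of your own. Each camera call takes 0.05 s, during which the arm holds its last target. There are 200 camera calls.

## Working session

There is one attempt and no reset: what is moved stays moved. The work goes in short steps, Python scripts to look and compute and a tool call to move; the robot and the scene stay as the last step left them, time stands still between calls to the robot, and variables do not carry over. Pictures are saved under pics/ and viewed, about 8 in all and at most 12, crops included, and the job is handed in when it is done.

Besides the shell and the picture viewer there is one more tool, called after "Request:" as a command line: name --argument value ..., lists and objects as JSON in quotes. drive_tool: Moves the arm, as the interface text tells. Its arguments: {"type":"object","properties":{"plan":{"type":"string"},"fingers":{"type":"number"},"squeeze":{"type":"number"}},"required":["plan"]}

```bash
mkdir -p pics; ls; cat > h.py <<'E'
import numpy as np, cv2
from plant import r
from scipy.spatial.transform import Rotation as R
def cam(name):
    c=r.capture(name); Rm=cv2.Rodrigues(np.array(c['rvec'],float))[0]; t=np.array(c['tvec'],float).ravel()
    f=240/np.tan(np.radians(c['fovy'])/2)
    c.update(R=Rm,t=t,f=f,C=-Rm.T@t); return c
def ray(c,u,v):
    d=c['R'].T@np.array([(u-c['cx'])/c['f'],(v-c['cy'])/c['f'],1]); return c['C'],d/np.linalg.norm(d)
def onz(c,u,v,z):
    C,d=ray(c,u,v); return C+d*(z-C[2])/d[2]
def proj(c,P):
    p=c['R']@np.array(P)+c['t']; return np.array([c['cx']+c['f']*p[0]/p[2],c['cy']+c['f']*p[1]/p[2]])
def tri(rs):
    A=sum(np.eye(3)-np.outer(d,d) for C,d in rs); b=sum((np.eye(3)-np.outer(d,d))@C for C,d in rs)
    P=np.linalg.solve(A,b); return P,[np.linalg.norm(np.cross(P-C,d)) for C,d in rs]
def save(n,img): cv2.imwrite('pics/'+n,cv2.cvtColor(img,cv2.COLOR_RGB2BGR))
E
python3 - <<'E'
from h import *
for n in('top','side'):
    c=cam(n); save(n+'0.png',c['frame']); print(n,c['C'],c['f'],c['cx'],c['cy'],c['R'][2])
print(r.get_state())
E
```

```text
pics
top [ 0.40249557 -0.07137444  1.21955532] 473.6174241984768 312.29646144207595 233.00708541602225 [ 1.42232393e-01  2.74888213e-04 -9.89833254e-01]
side [0.4842783  0.61062192 0.98440804] 464.97681273045595 330.26732108330805 238.63317396233677 [ 0.08301385 -0.62924243 -0.772763  ]
{'time_s': 0.1, 'joints': array([ 8.93307054e+01,  2.05869388e+01,  6.39194829e-01, -1.83651226e-02,
       -7.01369437e+01, -1.65063469e+01]), 'qd': array([-0.05886828, -0.09964808,  0.13962232, -0.01489379, -0.04600949,
        0.0306169 ]), 'joint_torque': array([-2.36485401e-03, -5.84164917e+01,  2.93753242e+01,  7.01558724e+00,
        1.01794774e-02, -6.20389278e-05]), 'tcp_pos': array([0.19921903, 0.64442255, 0.19862018]), 'eef_rot': array([ 1.79913897e+02, -7.51001828e-03, -1.71818887e+01]), 'contact_force': array([-0.43553927,  0.0255499 ,  0.28712068]), 'moment': array([ 0.01264872,  0.02453507, -0.00836122]), 'gripper_width': 0.08745708068066037}
```

View pics/top0.png

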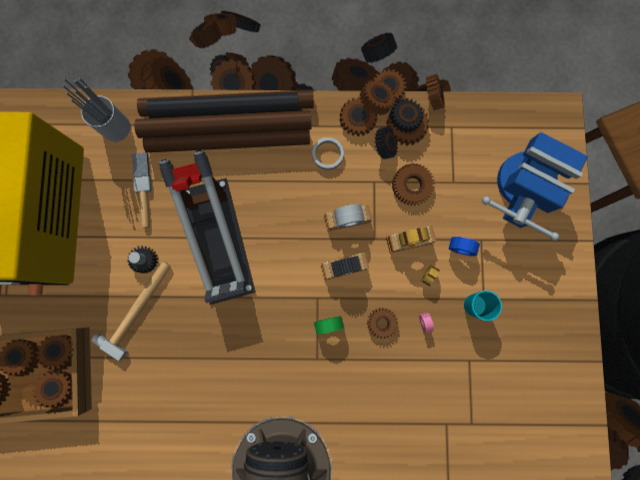

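View pics/side0.png

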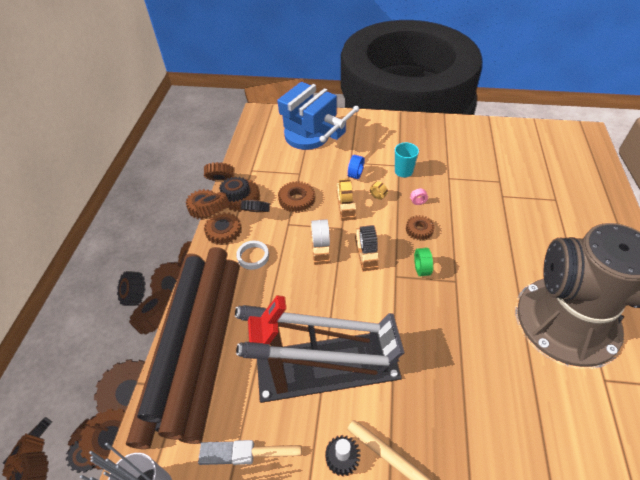

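Top view: spacer in chock at (348,216), gear (346,265), brass ring (411,237), cradle running from stop (230,293) to the red jaw (188,176). Ring candidates: brass on a chock (411,237), small brass (430,275), blue (464,246), green (329,325), pink (427,322). The coloured ones are excluded, and of the two brass ones the larger, in the chock, is meant. I'll confirm this in a crop.

```bash
python3 - <<'E'
import cv2,numpy as np
t=cv2.imread('pics/top0.png');s=cv2.imread('pics/side0.png')
a=cv2.resize(t[190:300,310:450],None,fx=4,fy=4,interpolation=cv2.INTER_CUBIC)   # 560x440
b=cv2.resize(s[165:280,300:395],None,fx=3.8,fy=3.8,interpolation=cv2.INTER_CUBIC)
im=np.zeros((440,800,3),np.uint8);im[:,:560]=a[:440];b=b[:437,:240] if 0 else cv2.resize(b,(240,290));im[:290,560:]=b
cv2.imwrite('pics/crop1.png',im)
a=cv2.resize(t[140:305,150:260],None,fx=3.6,fy=3.6,interpolation=cv2.INTER_CUBIC)
b=cv2.resize(s[285:405,225:410],(400,260),interpolation=cv2.INTER_CUBIC)
im=np.zeros((594,800,3),np.uint8);im[:594,:396]=a[:594];im[:260,400:]=b
cv2.imwrite('pics/crop2.png',im)
E
```

```text
(no output)
```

View pics/crop1.png

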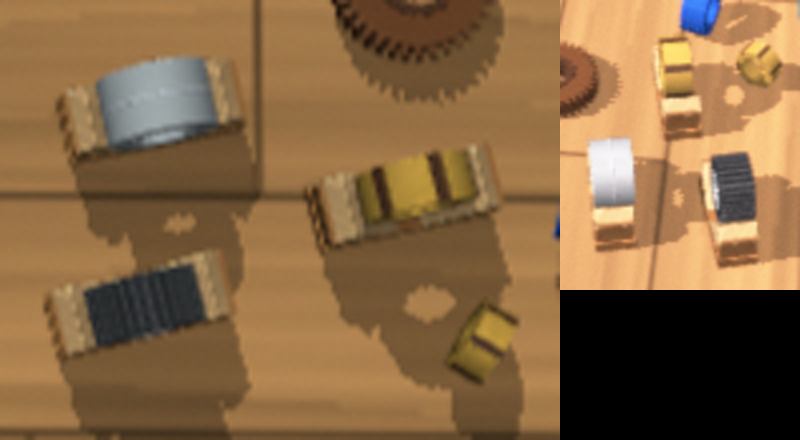

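View pics/crop2.png

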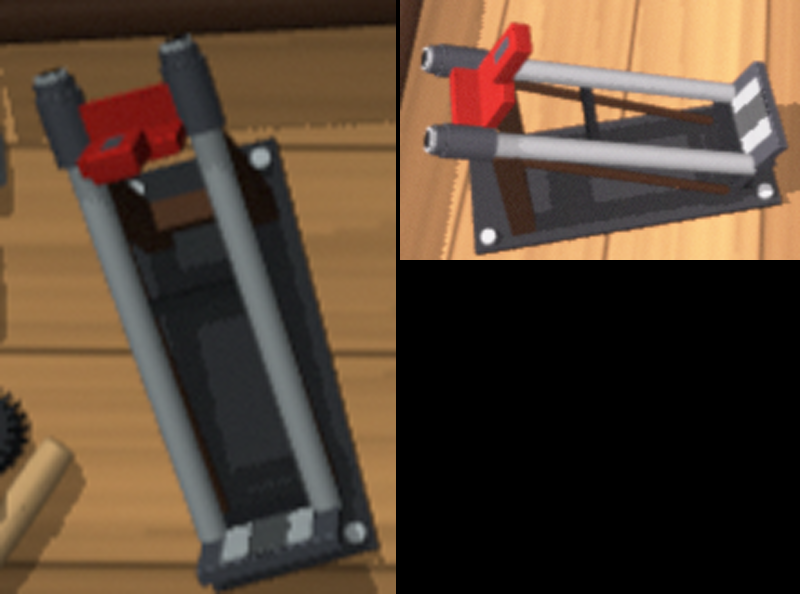

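The crops confirm the brass ring with six slots in its chock (411,237) is the larger one. The spacer is plain steel, the gear dark and toothed. Next: measure by masks and two-view rays.

```bash
cat > m.py <<'E'
from h import *
T=cam('top');S=cam('side')
def comps(c,mask,roi,amin=40):
    m=np.zeros(mask.shape,np.uint8);x0,y0,x1,y1=roi;m[y0:y1,x0:x1]=mask[y0:y1,x0:x1]*255
    k,l,st,ce=cv2.connectedComponentsWithStats(m); return [( l==i) for i in range(1,k) if st[i,4]>=amin]
def hsv(c): return [a.astype(int) for a in cv2.split(cv2.cvtColor(c['frame'],cv2.COLOR_RGB2HSV))]
E
python3 - <<'E'
from m import *
for n,c,rr,pr,lo in (('T',T,(150,140,262,305),(315,195,445,285),85),('S',S,(225,285,410,405),(305,170,385,275),100)):
    h,s,v=hsv(c)
    print(n)
    for nm,mk,roi in (('rail',(s<70)&(v>lo),rr),('spacer',(s<60)&(v>90),pr),('gear',(v<90)&((h>60)|(s<60)),pr),('ring',(h>=20)&(h<=32)&(s>140)&(v>70),pr),('red',(((h<6)|(h>174))&(s>170)&(v>90)),rr)):
        for m in comps(c,mk,roi,25):
            p=np.argwhere(m)[:,::-1].astype(np.float32); print(nm,len(p),p.min(0),p.max(0),[np.round(q,1) for q in cv2.minAreaRect(p)])
E
```

```text
T
rail 853 [203. 177.] [243. 291.] [array([223.7, 232.5]), array([116.7,  16.2]), np.float64(76.7)]
rail 27 [219. 181.] [224. 186.] [array([221.5, 183.5]), array([5., 5.]), np.float64(90.0)]
rail 856 [169. 186.] [219. 296.] [array([191.4, 241.5]), array([117.9,  14.4]), np.float64(65.7)]
rail 27 [246. 285.] [251. 290.] [array([248.5, 287. ]), array([4.9, 4.9]), np.float64(45.0)]
spacer 515 [334. 204.] [364. 225.] [array([348.6, 215. ]), array([20.6, 27.9]), np.float64(77.9)]
gear 402 [331. 256.] [360. 275.] [array([345.7, 265.7]), array([15.3, 27.6]), np.float64(76.0)]
ring 159 [406. 229.] [421. 244.] [array([412.5, 236.5]), array([13.8, 14.3]), np.float64(76.0)]
ring 71 [421. 228.] [428. 240.] [array([424.3, 233.6]), array([12.4,  5.6]), np.float64(76.0)]
ring 52 [399. 233.] [405. 245.] [array([401.6, 239.2]), array([12.4,  4.1]), np.float64(74.1)]
ring 151 [422. 266.] [438. 284.] [array([429.8, 275.2]), array([11.1, 16.6]), np.float64(33.7)]
red 500 [172. 163.] [199. 190.] [array([184.7, 176.8]), array([22.3, 29.5]), np.float64(74.1)]
S
rail 51 [235. 306.] [240. 318.] [array([237.8
[... 203 characters left out ...]
ray([ 5.7, 12.3]), np.float64(7.1)]
rail 48 [390. 370.] [397. 376.] [array([393.5, 373. ]), array([6., 7.]), np.float64(90.0)]
rail 53 [262. 390.] [269. 398.] [array([265.2, 393.8]), array([7.1, 7.8]), np.float64(45.0)]
spacer 443 [311. 220.] [329. 246.] [array([320.1, 232.8]), array([26.5, 16.9]), np.float64(84.8)]
spacer 63 [360. 232.] [376. 248.] [array([366. , 241.5]), array([17.1, 14.7]), np.float64(17.4)]
gear 129 [360. 227.] [375. 238.] [array([367.4, 232.1]), array([10.8, 14.5]), np.float64(83.7)]
gear 166 [363. 239.] [376. 252.] [array([369.5, 245.5]), array([13., 13.]), np.float64(90.0)]
red 1003 [248. 296.] [285. 343.] [array([265. , 318.3]), array([31.9, 52.9]), np.float64(17.7)]
```

```bash
python3 - <<'E'
from m import *
from scipy.optimize import brentq
def runs(col):
    d=np.diff(np.r_[0,col.astype(int),0]);return list(zip(np.where(d==1)[0],np.where(d==-1)[0]-1))
h,s,v=hsv(T); mt=(s<70)&(v>85); h,s,v=hsv(S); ms=(s<70)&(v>100)
L={}
pt=[[],[]];ps=[[],[]]
for y in range(205,280):
    q=[(a,b) for a,b in runs(mt[y,150:262]) if 4<=b-a<=14]
    if len(q)==2:
        for i in(0,1): pt[i].append((150+sum(q[i])/2,y))
for x in range(285,378):
    q=[(a,b) for a,b in runs(ms[285:405,x]) if 4<=b-a<=16]
    if len(q)==2:
        for i in(0,1): ps[1-i].append((x,285+sum(q[i])/2))
def plane(c,pts):
    vx,vy,x,y=cv2.fitLine(np.array(pts,np.float32),cv2.DIST_HUBER,0,.01,.01).ravel()
    d1=ray(c,x-40*vx,y-40*vy)[1];d2=ray(c,x+40*vx,y+40*vy)[1];n=np.cross(d1,d2);n/=np.linalg.norm(n);return n,n@c['C']
lines=[]
for i in(0,1):
    print(len(pt[i]),len(ps[i]))
    n1,e1=plane(T,pt[i]);n2,e2=plane(S,ps[i]);d=np.cross(n1,n2);d/=np.linalg.norm(d);d*=np.sign(d[0])
    P=np.linalg.solve([n1,n2,[0,0,1]],[e1,e2,.15]);lines.append((P,d))
    print('rail',i,P,d,'yaw',np.degrees(np.arctan2(d[1],d[0])),'pitch',np.degrees(np.arcsin(d[2])))
d=lines[0][1]+lines[1][1];d/=np.linalg.norm(d);w=lines[0][0]-lines[1][0];print('sep',np.linalg.norm(w-d*(w@d)),'mean',(lines[0][0]+lines[1][0])/2,'yaw',np.degrees(np.arctan2(d[1],d[0])),np.degrees(np.arcsin(d[2])))
# rail upper ends, by hand pixels from crops
for a,b in(((150+55/3.6,140+73/3.6),(225+32/2.162,285+140/2.162)),((150+177/3.6,140+40/3.6),(225+30/2.162,285+60/2.162))):
    print('end',tri([ray(T,*a),ray(S,*b)]))
# parts
for nm,mt_,ctr,u in (('spacer',(334,204),(348.6,215.0),77.9),('gear',0,(345.7,265.7),76),('ring',0,(413.0,236.6),76)):
    a=onz(T,*ctr,.075);k=np.radians(90-u);e=14*np.array([np.cos(k),-np.sin(k)])
    p,q=onz(T,ctr[0]-e[0],ctr[1]-e[1],.058),onz(T,ctr[0]+e[0],ctr[1]+e[1],.058);w=p-q
    print(nm,'z58',onz(T,*ctr,.058),'z93',onz(T,*ctr,.093),'yaw',np.degrees(np.arctan2(-w[0],w[1])))
o=lambda q,f,ox,oy:(ox+q[0]/f,oy+q[1]/f)
for nm,fr,bk in(('spacer',((75,162),(245,122)),((58,92),(238,58))),('gear',((62,357),(235,312)),((45,290),(222,250))),('ring',((328,247),(500,205)),((310,185),(492,145)))):
    for e in(fr,bk):
        p,q=[onz(T,*o(g,4,310,190),.051) for g in e];w=p-q;print(nm,np.degrees(np.arctan2(-w[0],w[1])),np.linalg.norm(w),(p+q)/2)
# stop plate top corners
E
python3 - <<'E'
import cv2,numpy as np
t=cv2.imread('pics/top0.png');s=cv2.imread('pics/side0.png')
a=cv2.resize(t[275:305,200:260],None,fx=8,fy=8,interpolation=cv2.INTER_CUBIC)
b=cv2.resize(s[305:380,365:410],None,fx=7,fy=7,interpolation=cv2.INTER_CUBIC)
im=np.zeros((530,800,3),np.uint8);im[:240,:480]=a;im[:525,480:795]=b
b=cv2.resize(s[170:230,330:370],(400//2,290),interpolation=cv2.INTER_CUBIC);im[240:530,:200]=b
cv2.imwrite('pics/crop3.png',im)
E
```

```text
75 93
rail 0 [0.58197017 0.22225444 0.15      ] [0.84842418 0.23940095 0.47208432] yaw 15.757542999629463 pitch 28.169679405333127
75 93
rail 1 [0.60559223 0.14745851 0.15      ] [0.85043293 0.23920355 0.46855682] yaw 15.709841950329478 pitch 27.940657540867576
sep 0.07840752157300693 mean [0.5937812  0.18485648 0.15      ] yaw 15.733667070788085 28.055170533492767
end (array([0.70397828, 0.25390984, 0.20932385]), [np.float64(0.0027323548945503537), np.float64(0.0027323548945501325)])
end (array([0.72411448, 0.17970414, 0.21106326]), [np.float64(0.0035219451026189123), np.float64(0.0035219451026187935)])
spacer z58 [ 0.61547679 -0.16112892  0.058     ] z93 [ 0.60905923 -0.15842444  0.093     ] yaw 12.73309724336896
gear z58 [ 0.48904842 -0.1536669   0.058     ] z93 [ 0.48644041 -0.15118727  0.093     ] yaw 14.44137225216352
ring z58 [ 0.56248431 -0.3204069   0.058     ] z93 [ 0.55766353 -0.31290305  0.093     ] yaw 14.492357902989902
spacer 13.840688830032967 0.10944889977765519 [ 0.59015892 -0.16517773  0.051     ]
spacer 11.337297279383629 0.11531103352942297 [ 0.63268684 -0.15777122  0.051     ]
gear 14.983759681985514 0.11031963466956586 [ 0.47010077 -0.15772741  0.051     ]
gear 13.214212822162736 0.11250316965284646 [ 0.50984075 -0.14853242  0.051     ]
ring 14.175619801860563 0.11073967169095336 [ 0.53866874 -0.32268883  0.051     ]
ring 12.918909402629772 0.11701244372269051 [ 0.57688261 -0.31543339  0.051     ]
```

View pics/crop3.png

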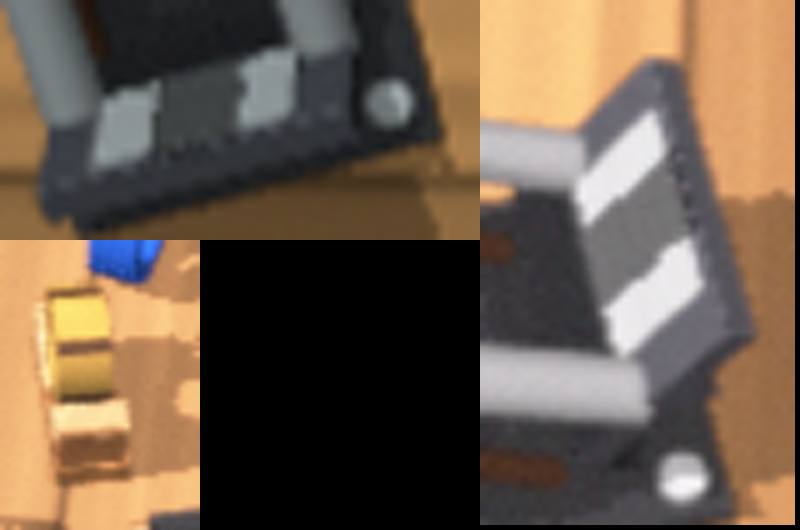

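```bash
cat >> h.py <<'E'
O=np.array([.431,.139,.085]);YAW=15.7;_y=np.radians(YAW);_p=np.radians(28)
EX=np.array([np.cos(_p)*np.cos(_y),np.cos(_p)*np.sin(_y),np.sin(_p)]);EY=np.array([-np.sin(_y),np.cos(_y),0]);EZ=np.cross(EX,EY)
def rail(x,y,z): return O+EX*x+EY*y+EZ*z
def go(P,yaw,frm=None):
    "shift row from the pose now (or frm=(pos,yaw)) to world P, yaw mod 180"
    s=r.get_state(); p,w=(s['tcp_pos'],s['eef_rot'][2]) if frm is None else frm
    a=np.radians(w);d=np.array(P)-p
    best=-((yaw-w+90)%180-90)
    return np.round([100*(d[0]*np.cos(a)+d[1]*np.sin(a)),100*(d[0]*np.sin(a)-d[1]*np.cos(a)),-100*d[2],np.radians(best)],2)
def st():
    s=r.get_state();f=s['contact_force'];print('t',round(s['time_s'],2),'tcp',np.round(s['tcp_pos'],4),'rot',np.round(s['eef_rot'],1),'F',np.round(f,1),'w',round(s['gripper_width'],4),'j',np.round(s['joints']),'railF',np.round([f@EX,f@EY,f@EZ],1))
E
python3 - <<'E'
from m import *
print('stop corners top',[np.round(proj(T,rail(0,y,.029)),1) for y in(.047,-.047)],'expect (205.2,298.7),(245,290.6)')
print('stop corners side',[np.round(proj(S,rail(0,y,.029)),1) for y in(.047,-.047)],'expect (401.4,353.6),(390,313.9)')
from scipy.optimize import brentq
k=np.radians(13.5);a=np.array([np.cos(k),np.sin(k),0])
for nm,c,px in(('spacer',(.612,-.1613),(319,219.5)),('gear',(.4895,-.1535),(367,226.5))):
    C,d=ray(S,*px);n=np.cross(a,d);n/=np.linalg.norm(n)
    print(nm,'axis z',brentq(lambda z:abs(n@(np.array([*c,z])-C))-.035,.0,.075) if 1 else 0)
print(go((.612,-.161,.30),13.5)); st()
E
```

```text
stop corners top [array([203.2, 299. ]), array([242.6, 288.3])] expect (205.2,298.7),(245,290.6)
stop corners side [array([399.7, 352.4]), array([388.5, 312.4])] expect (401.4,353.6),(390,313.9)
spacer axis z 0.05697197398328052
gear axis z 0.051618735043066084
[ 63.22  64.8  -10.07  -0.54]
t 0.4 tcp [0.1993 0.6448 0.1993] rot [180.   -0.  -17.2] F [ 0.4  0.  -0.2] w 0.0882 j [ 89.  21.   1.  -0. -70. -17.] railF [ 0.3 -0.1 -0.4]
```

```bash
python3 - <<'E'
from m import *
k=.44
for y,a,b in((.047,(200+42/8,275+190/8),(365+(735-480)/7,305+340/7)),(-.047,(200+360/8,275+125/8),(365+(655-480)/7,305+62/7))):
    P,e=tri([ray(T,a[0]-k,a[1]-k),ray(S,b[0]-k,b[1]-k)]);print(P-rail(0,y,.029),e, 'rail fr',[(P-O)@q for q in(EX,EY,EZ)])
h,s,v=hsv(T);h2,s2,v2=hsv(S)
for y in(220,250): print([(x,s[y,x],v[y,x]) for x in range(178,245) if v[y,x]>60 and s[y,x]<110])
print([(y,s2[y,330],v2[y,330]) for y in range(312,372)])
E
```

```text
[-0.00079707 -0.00193401 -0.00596943] [np.float64(0.0024541890063710563), np.float64(0.002454189006371076)] rail fr [np.float64(-0.003942076151486285), np.float64(0.04535383275916072), np.float64(0.02433524595876047)]
[-0.00353088 -0.00342605 -0.00994121] [np.float64(0.0006246829889531621), np.float64(0.0006246829889530262)] rail fr [np.float64(-0.008486953690436823), np.float64(-0.04934277218124708), np.float64(0.022253477744546425)]
[(180, np.int64(76), np.int64(121)), (181, np.int64(15), np.int64(119)), (182, np.int64(16), np.int64(125)), (183, np.int64(16), np.int64(129)), (184, np.int64(16), np.int64(126)), (185, np.int64(15), np.int64(118)), (186, np.int64(18), np.int64(111)), (187, np.int64(18), np.int64(99)), (188, np.int64(21), np.int64(85)), (189, np.int64(16), np.int64(64)), (216, np.int64(20), np.int64(64)), (217, np.int64(18), np.int64(114)), (218, np.int64(18), np.int64(125)), (219, np.int64(18), np.int64(128)), (220, np.int64(18), np.int64(128)), (221, np.int64(19), np.int64(121)), (222, np.int64(18), np.int64(114)), (223, np.int64(20), np.int64(102)), (224, np.int64(1
[... 2164 characters left out ...]
52, np.int64(6), np.int64(163)), (353, np.int64(3), np.int64(187)), (354, np.int64(4), np.int64(198)), (355, np.int64(5), np.int64(200)), (356, np.int64(8), np.int64(201)), (357, np.int64(5), np.int64(196)), (358, np.int64(8), np.int64(189)), (359, np.int64(4), np.int64(175)), (360, np.int64(5), np.int64(156)), (361, np.int64(4), np.int64(114)), (362, np.int64(13), np.int64(81)), (363, np.int64(25), np.int64(72)), (364, np.int64(96), np.int64(72)), (365, np.int64(126), np.int64(77)), (366, np.int64(132), np.int64(81)), (367, np.int64(126), np.int64(77)), (368, np.int64(97), np.int64(71)), (369, np.int64(10), np.int64(73)), (370, np.int64(13), np.int64(78)), (371, np.int64(20), np.int64(77))]
```

Request:
drive_tool --plan "0 0 -6; 0 0 -12; 3 4 -17; 7 8 -17; 11 12 -17; 15 16 -17; 19 20 -17; 23 24 -17 -0.1" --fingers -1

```text
validation failed for argument at $.pl...
```

Request:
drive_tool --plan "0 0 -6 0; 0 0 -12 0; 3 4 -17 0; 7 8 -17 0; 11 12 -17 0; 15 16 -17 0; 19 20 -17 0; 23 24 -17 -0.1" --fingers -1 --squeeze 15

```text
time_s: 1.5
tcp_pos: [0.3487, 0.3458, 0.3699]
eef_rot: [-179.9, -0.0, -11.3]
contact_force: [1.3, 0.6, 0.2]
gripper_width: 0.0878
```

```bash
sed -i 's/^O=np.array.*;YAW/O=np.array([.4305,.138,.085]);YAW/' h.py; python3 - <<'E'
from h import *
st(); print(go((.612,-.161,.36),13.5),go((.612,-.161,.11),13.5))
E
```

```text
t 1.5 tcp [0.3487 0.3458 0.3699] rot [-179.9   -0.   -11.3] F [1.3 0.6 0.2] w 0.0878 j [ 68.  -1.  -4.   0. -87.  11.] railF [ 1.3  0.2 -0.5]
[35.76 44.53  0.99 -0.43] [35.76 44.53 25.99 -0.43]
```

Request:
drive_tool --plan "4 5 0 -0.05; 8 10 0 -0.1; 12 15 0 -0.15; 16 20 0 -0.2; 20 25 0 -0.25; 24 30 0 -0.3; 28 35 0 -0.36; 32 40 0 -0.43"

```text
time_s: 2.5
tcp_pos: [0.5775, -0.0991, 0.3698]
eef_rot: [180.0, -0.0, 13.3]
contact_force: [0.9, 1.8, 0.9]
gripper_width: 0.0878
```

```bash
python3 - <<'E'
from h import *
st(); print(go((.612,-.161,.36),13.5),go((.612,-.161,.11),13.5))
E
```

```text
t 2.5 tcp [ 0.5775 -0.0991  0.3698] rot [180.   -0.   13.3] F [0.9 1.8 0.9] w 0.0878 j [  9.   9.   6.  -0. -88.  94.] railF [1.6 1.5 0.2]
[ 1.93  6.82  0.98 -0.  ] [ 1.93  6.82 25.98 -0.  ]
```

Request:
drive_tool --plan "1 3.4 6 0; 1.9 6.8 12 0; 1.9 6.8 17 0; 1.9 6.8 21 0; 1.9 6.8 25 0; 1.9 6.8 27 0; 1.9 6.8 27 0; 1.9 6.8 27 0"

```text
time_s: 3.5
tcp_pos: [0.6117, -0.159, 0.1007]
eef_rot: [180.0, -0.1, 13.2]
contact_force: [0.4, 0.8, -0.4]
gripper_width: 0.0876
```

```bash
python3 - <<'E'
from h import *
c=cam('top');save('top1.png',c['frame']); d=cam('side')
a=cv2.resize(c['frame'][180:260,300:400],(400,320),interpolation=cv2.INTER_CUBIC);b=cv2.resize(d['frame'][180:270,270:370],(400,360),interpolation=cv2.INTER_CUBIC)
im=np.zeros((360,800,3),np.uint8);im[:320,:400]=a;im[:,400:]=b;save('g1.png',im)
st();print(go((.612,-.161,.061),13.5))
E
```

```text
t 3.6 tcp [ 0.6118 -0.1589  0.101 ] rot [ 1.80e+02 -1.00e-01  1.32e+01] F [ 0.8 -0.4  1.1] w 0.0877 j [  3.  21. -13.   0. -57. 100.] railF [ 1.1 -0.6  0.6]
[-0.03  0.21  4.   -0.01]
```

View pics/g1.png

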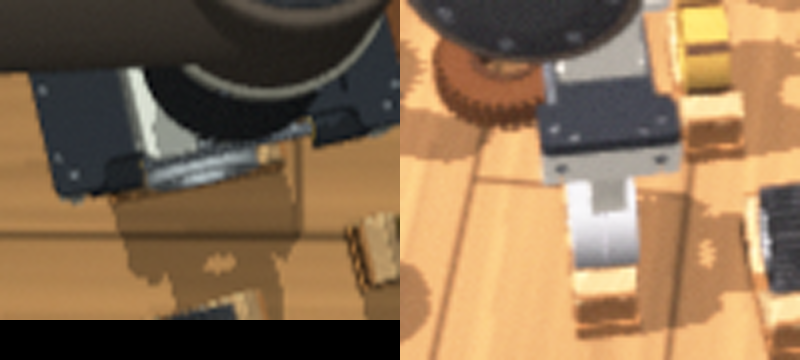

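Request:
drive_tool --plan "0 0.2 1.5 0; 0 0.2 3 0; 0 0.2 3.6 0; 0 0.2 3.9 0; 0 0.2 3.9 0"

```text
time_s: 4.22
tcp_pos: [0.6114, -0.1608, 0.0603]
eef_rot: [180.0, 0.0, 13.2]
contact_force: [-0.5, 0.2, 0.1]
gripper_width: 0.0877
```

Request:
drive_tool --plan "0 0 0 0; 0 0 0 0; 0 0 0 0; 0 0 0 0; 0 0 0 0; 0 0 0 0" --fingers 1 --squeeze 20

```text
time_s: 4.97
tcp_pos: [0.612, -0.1614, 0.0616]
eef_rot: [179.9, -0.1, 13.2]
contact_force: [-2.1, 1.1, 12.4]
gripper_width: 0.033
```

Request:
drive_tool --plan "0 0 -0.3 0; 0 0 -0.6 0; 0 0 -1.2 0; 0 0 -2 0; 0 0 -3 0; 0 0 -4 0"

```text
time_s: 5.72
tcp_pos: [0.6115, -0.1608, 0.1014]
eef_rot: [180.0, -0.0, 13.2]
contact_force: [1.3, 0.1, 0.2]
gripper_width: 0.0006
```

```bash
python3 - <<'E'
from h import *
st()
E
```

```text
t 5.72 tcp [ 0.6115 -0.1608  0.1014] rot [180.   -0.   13.2] F [1.3 0.1 0.2] w 0.0006 j [  3.  21. -12.   0. -57. 100.] railF [ 1.2 -0.3 -0.4]
```

```bash
python3 - <<'E'
from h import *
c=cam('top');d=cam('side')
a=cv2.resize(c['frame'][180:280,300:400],(400,400),interpolation=cv2.INTER_CUBIC);b=cv2.resize(d['frame'][180:280,270:370],(400,400),interpolation=cv2.INTER_CUBIC)
im=np.zeros((400,800,3),np.uint8);im[:,:400]=a;im[:,400:]=b;save('g2.png',im)
E
```

```text
(no output)
```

View pics/g2.png

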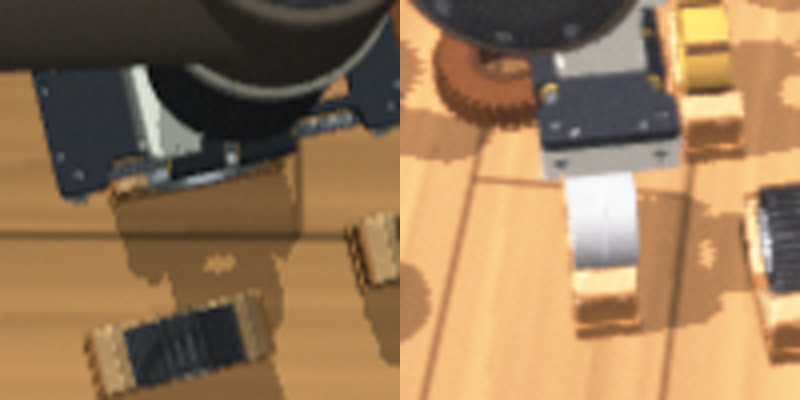

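```bash
python3 - <<'E'
from h import *
d=cam('side');c=cam('top');print(r.tcp_to_tips)
k=np.radians(13.2);ax=np.array([np.cos(k),np.sin(k),0]);ay=np.array([-np.sin(k),np.cos(k),0]);P=np.array([.6115,-.1608,.1014])
f=lambda Q:(400+(proj(d,Q)-[270,180])*4).round()
g=lambda Q:((proj(c,Q)-[300,180])*4).round()
up=np.array([0,0,1])
for nm,Q in(('tip',P-.008*up),('bodyfront corners',P+.0965*ay+.039*ax+.058*up),('',P+.0965*ay-.039*ax+.058*up),('openfinger tip back',P+.065*ay-.008*up),('openfinger inner',P+.044*ay-.008*up),('spacer top far',np.array([.612,-.1613,.093])+.021*ax),('spacer top near',np.array([.612,-.1613,.093])-.021*ax),('eq+',np.array([.612,-.1613,.058])+.035*ay),('eq-',np.array([.612,-.1613,.058])-.035*ay)): print(nm,f(Q),g(Q))
E
```

```text
0.008
tip [600. 575.] [198. 136.]
bodyfront corners [546. 631.] [27. 86.]
 [681. 618.] [ 57. 218.]
openfinger tip back [611. 654.] [ 93. 159.]
openfinger inner [607. 628.] [127. 152.]
spacer top far [567. 578.] [191. 102.]
spacer top near [632. 572.] [207. 169.]
eq+ [607. 652.] [140. 158.]
eq- [596. 570.] [249. 133.]
```

```bash
python3 - <<'E'
from h import *
d=cam('side');c=cam('top');st()
F=lambda q:ray(d,270+(q[0]-400-1.5)/4,180+(q[1]-1.5)/4);G=lambda q:ray(c,300+(q[0]-1.5)/4,180+(q[1]-1.5)/4)
for s,t in(((681,142),(63,200)),((681,125),(63,200)),((540,150),(32,72)),((681,170),(63,200))): print(tri([F(s),G(t)]))
im=np.zeros((600,800,3),np.uint8)
im[:300,:800]=cv2.resize(c['frame'][165:240,280:480],(800,300),interpolation=cv2.INTER_CUBIC)
im[300:,:800]=cv2.resize(d['frame'][150:225,230:430],(800,300),interpolation=cv2.INTER_CUBIC);save('g3.png',im)
E
```

```text
t 6.03 tcp [ 0.611  -0.1608  0.1001] rot [-180.     0.    13.2] F [0.2 0.3 0.1] w 0.0006 j [  3.  21. -12.  -0. -57. 100.] railF [ 0.3  0.3 -0. ]
(array([ 0.55265843, -0.07756808,  0.22385326]), [np.float64(0.00022935623677520839), np.float64(0.0002293562367752167)])
(array([ 0.55165342, -0.07755182,  0.23742563]), [np.float64(0.0008061338032440619), np.float64(0.0008061338032439338)])
(array([ 0.62506817, -0.06057872,  0.22677712]), [np.float64(0.003403874617198041), np.float64(0.003403874617197879)])
(array([ 0.55435626, -0.07758118,  0.20090469]), [np.float64(0.0019826283327785176), np.float64(0.00198262833277858)])
```

View pics/g3.png

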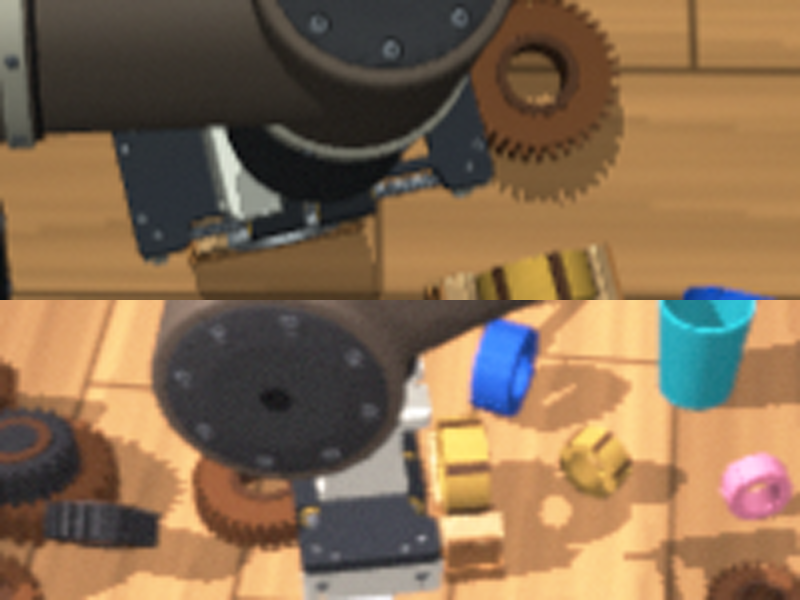

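The view shows the spacer (side crop ≈(600,215)) still seated. The gripper's body triangulates about 35–40 mm higher than the reported TCP implies, while its x and y agree. The closing fingers slid over the top of the spacer, which fits (12 N up at 33 mm opening). I'll open and go down in small steps, checking force, to settle the z offset.

Request:
drive_tool --plan "0 0 -0.5 0; 0 0 -0.5 0; 0 0 -0.5 0; 0 0 -0.5 0; 0 0 -0.5 0; 0 0 -0.5 0; 0 0 -0.5 0; 0 0 -0.5 0" --fingers -1

```text
time_s: 7.02
tcp_pos: [0.6114, -0.1608, 0.1055]
eef_rot: [180.0, -0.0, 13.2]
contact_force: [0.2, -0.1, 0.6]
gripper_width: 0.0751
```

Request:
drive_tool --plan "0 0 1 0; 0 0 3 0; 0 0 4.5 0; 0 0 4.5 0"

```text
time_s: 7.52
tcp_pos: [0.6101, -0.1608, 0.0587]
eef_rot: [-180.0, 0.2, 13.2]
contact_force: [0.5, -0.2, -0.1]
gripper_width: 0.0876
```

Request:
drive_tool --plan "0 0 0.2 0; 0 0 0.3 0; 0 0 0.3 0"

```text
time_s: 7.9
tcp_pos: [0.6116, -0.1608, 0.0578]
eef_rot: [180.0, -0.0, 13.2]
contact_force: [-0.4, 0.2, 0.2]
gripper_width: 0.0877
```

Request:
drive_tool --plan "0 0 0.3 0; 0 0 0.6 0; 0 0 0.6 0"

```text
time_s: 8.28
tcp_pos: [0.611, -0.1608, 0.0511]
eef_rot: [-180.0, 0.0, 13.2]
contact_force: [-0.6, -0.1, -0.5]
gripper_width: 0.0873
```

Request:
drive_tool --plan "0 0 0.3 0; 0 0 0.7 0; 0 0 1.0 0; 0 0 1.0 0"

```text
time_s: 8.78
tcp_pos: [0.6111, -0.1608, 0.0411]
eef_rot: [-180.0, 0.0, 13.2]
contact_force: [-0.5, -0.3, -0.1]
gripper_width: 0.0878
```

```bash
python3 - <<'E'
from h import *
d=cam('side');c=cam('top');st()
im=np.zeros((480,800,3),np.uint8)
im[:,:400]=cv2.resize(d['frame'][190:270,290:357],(400,480),interpolation=cv2.INTER_CUBIC)
im[:,400:]=cv2.resize(c['frame'][185:245,310:360],(400,480),interpolation=cv2.INTER_CUBIC);save('g4.png',im)
k=np.radians(13.2);ax=np.array([np.cos(k),np.sin(k),0]);ay=np.array([-np.sin(k),np.cos(k),0])
for z in(.043,.053,.063,.073,.083):
  print(z,((proj(d,np.array([.6115,-.1608,z])+.065*ay)-[290,190])*6).round())
E
```

```text
t 8.88 tcp [ 0.6114 -0.1609  0.0415] rot [180.    0.   13.2] F [ 0.3 -0.3  0.8] w 0.0875 j [  3.  24. -16.   0. -50. 100.] railF [ 0.5 -0.4  0.6]
0.043 [200. 396.]
0.053 [199. 381.]
0.063 [198. 367.]
0.073 [198. 352.]
0.083 [197. 337.]
```

View pics/g4.png

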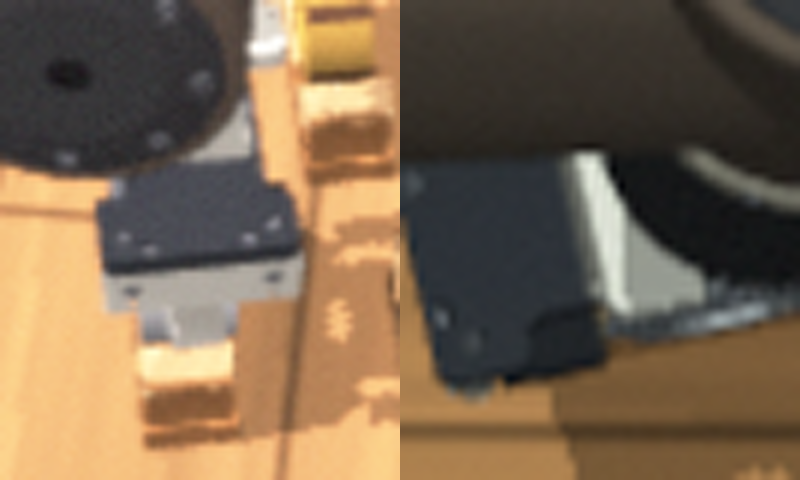

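Side crop: finger tip at about y=345, which is z≈77 mm, while the reported tip is 33 mm. So the TCP readout is about 40 mm low relative to the scene. I'll creep down to the cheeks for an exact contact reference.

Request:
drive_tool --plan "0 0 0.4 0; 0 0 0.9 0; 0 0 1.2 0; 0 0 1.2 0"

```text
time_s: 9.38
tcp_pos: [0.6111, -0.1609, 0.029]
eef_rot: [-180.0, 0.0, 13.2]
contact_force: [0.4, -0.3, -0.0]
gripper_width: 0.0877
```

Request:
drive_tool --plan "0 0 0.2 0; 0 0 0.3 0; 0 0 0.3 0"

```text
time_s: 9.75
tcp_pos: [0.6113, -0.1608, 0.0264]
eef_rot: [-180.0, 0.0, 13.2]
contact_force: [0.7, -0.3, -0.2]
gripper_width: 0.0879
```

Request:
drive_tool --plan "0 0 0.1 0; 0 0 0.2 0; 0 0 0.2 0"

```text
time_s: 10.12
tcp_pos: [0.6113, -0.1608, 0.0244]
eef_rot: [-180.0, 0.0, 13.2]
contact_force: [-0.4, 1.2, -0.2]
gripper_width: 0.0878
```

Request:
drive_tool --plan "0 0 0.1 0; 0 0 0.2 0; 0 0 0.2 0"

```text
time_s: 10.5
tcp_pos: [0.6116, -0.161, 0.0228]
eef_rot: [180.0, -0.0, 13.2]
contact_force: [-0.4, -0.5, 3.0]
gripper_width: 0.0875
```

Contact at reported 22.8 mm, where the tips must be at 51 mm, so real z = reported + 36 mm. Backing off 1.5 mm and gripping.

Request:
drive_tool --plan "0 0 -0.15 0; 0 0 -0.15 0; 0 0 -0.15 0; 0 0 -0.15 0; 0 0 -0.15 0" --fingers 1 --squeeze 20

```text
time_s: 11.12
tcp_pos: [0.6114, -0.1614, 0.024]
eef_rot: [180.0, 0.0, 13.2]
contact_force: [0.9, -4.5, 0.6]
gripper_width: 0.0701
```

Request:
drive_tool --plan "0 0 -0.2 0; 0 0 -0.5 0; 0 0 -1 0; 0 0 -2 0; 0 0 -4 0; 0 0 -7 0; 0 0 -7 0"

```text
time_s: 12.0
tcp_pos: [0.6136, -0.1608, 0.0971]
eef_rot: [179.9, -0.3, 13.2]
contact_force: [0.9, -0.0, -8.5]
gripper_width: 0.0699
```

```bash
cat >> h.py <<'E'
BZ=.036  # real z = reported z + BZ
E
python3 - <<'E'
from h import *
st()
d=cam('side')
save('g5.png',cv2.resize(d['frame'][130:290,270:420],(600,640))[:600])
for x in(.045,):
  P=rail(x,0,0); print(P); print(go((P[0],P[1],.33-BZ+.0),YAW))
E
```

```text
t 12.0 tcp [ 0.6136 -0.1608  0.0971] rot [179.9  -0.3  13.2] F [ 0.9 -0.  -8.5] w 0.0699 j [  3.  21. -13.   0. -56. 100.] railF [-3.2 -0.3 -8. ]
[0.46875029 0.14875167 0.10612622]
[ -6.9  -33.39 -19.9   -0.04]
```

Request:
drive_tool --plan "0 -2 -5 0; -1 -7 -10 0; -2.2 -12 -12 -0.02; -3.4 -17 -12 -0.04; -4.6 -22 -12 -0.04; -5.8 -27.5 -12 -0.04; -6.8 -32 -12 -0.04; -6.8 -33.4 -12 -0.04"

```text
time_s: 13.05
tcp_pos: [0.4668, 0.1506, 0.2127]
eef_rot: [-180.0, 0.1, 15.6]
contact_force: [0.2, -0.5, -8.4]
gripper_width: 0.0694
```

```bash
python3 - <<'E'
from h import *
st()
P=rail(.045,0,0)
for dz in(.03,.011,0): print(go((P[0],P[1],P[2]-.0335+dz),YAW))
E
```

```text
t 13.05 tcp [0.4668 0.1506 0.2127] rot [-1.80e+02  1.00e-01  1.56e+01] F [ 0.2 -0.5 -8.4] w 0.0694 j [ 41.   2. -21.  -0. -67.  65.] railF [-3.9 -0.6 -7.5]
[ 0.13  0.23 11.01 -0.  ]
[ 0.13  0.23 12.91 -0.  ]
[ 0.13  0.23 14.01 -0.  ]
```

Request:
drive_tool --plan "0.1 0.2 4 0; 0.1 0.2 8 0; 0.1 0.2 10.5 0; 0.1 0.2 11.8 0; 0.1 0.2 12 0; 0.1 0.2 12 0"

```text
time_s: 13.8
tcp_pos: [0.4711, 0.1474, 0.0946]
eef_rot: [-180.0, -0.1, 15.5]
contact_force: [-0.3, 0.0, -7.7]
gripper_width: 0.0699
```

Request:
drive_tool --plan "0 0 0.2 0; 0 0 0.4 0; 0 0 0.6 0; 0 0 0.8 0; 0 0 0.8 0"

```text
time_s: 14.42
tcp_pos: [0.4703, 0.1472, 0.0858]
eef_rot: [180.0, 0.0, 15.5]
contact_force: [-0.0, 0.8, -7.8]
gripper_width: 0.0694
```

Request:
drive_tool --plan "0 0 0.2 0; 0 0 0.4 0; 0 0 0.4 0"

```text
time_s: 14.8
tcp_pos: [0.4709, 0.1489, 0.0825]
eef_rot: [-179.9, -0.1, 15.5]
contact_force: [-3.6, 8.0, -3.5]
gripper_width: 0.0695
```

```bash
python3 - <<'E'
from h import *
st()
P=rail(.045,0,0)
print(go((P[0],P[1],P[2]-.0335),YAW))
E
```

```text
t 14.8 tcp [0.4709 0.1489 0.0825] rot [-1.799e+02 -1.000e-01  1.550e+01] F [-3.6  8.  -3.5] w 0.0695 j [ 40.  10. -31.  -0. -49.  65.] railF [-2.8  8.7 -2.5]
[-0.21 -0.05  0.99 -0.  ]
```

Request:
drive_tool --plan "0 -0.25 0 0; 0 -0.25 0.1 0; 0 -0.25 0.2 0; 0 -0.25 0.2 0"

```text
time_s: 15.3
tcp_pos: [0.4695, 0.1492, 0.0801]
eef_rot: [180.0, 0.0, 15.5]
contact_force: [-3.2, -1.8, 1.3]
gripper_width: 0.0698
```

Request:
drive_tool --plan "0 0 0.1 0; 0 0 0.2 0; 0 0 0.3 0; 0 0 0.3 0"

```text
time_s: 15.8
tcp_pos: [0.4686, 0.1488, 0.0768]
eef_rot: [180.0, 0.1, 15.5]
contact_force: [-7.2, -1.5, 2.9]
gripper_width: 0.0698
```

```bash
python3 - <<'E'
from h import *
st()
E
```

```text
t 15.8 tcp [0.4686 0.1488 0.0768] rot [1.80e+02 1.00e-01 1.55e+01] F [-7.2 -1.5  2.9] w 0.0698 j [ 41.  10. -31.  -0. -48.  65.] railF [-5.1  0.5  6. ]
```

Request:
drive_tool --plan "0 0 0.1 0; 0 0 0.2 0; 0 0 0.2 0"

```text
time_s: 16.18
tcp_pos: [0.4684, 0.1487, 0.0747]
eef_rot: [180.0, 0.1, 15.5]
contact_force: [-7.3, -1.9, 2.8]
gripper_width: 0.0697
```

Request:
drive_tool --plan "-0.1 0 0.1 0; -0.1 0 0.2 0; -0.1 0 0.2 0"

```text
time_s: 16.55
tcp_pos: [0.4678, 0.1486, 0.0728]
eef_rot: [180.0, 0.1, 15.5]
contact_force: [-6.0, -3.1, 3.1]
gripper_width: 0.0695
```

```bash
python3 - <<'E'
from h import *
st()
d=cam('side');c=cam('top')
im=np.zeros((560,800,3),np.uint8)
im[:,:]=cv2.resize(d['frame'][280:392,250:410],(800,560),interpolation=cv2.INTER_CUBIC);save('p1.png',im)
h,s,v=[a.astype(int) for a in cv2.split(cv2.cvtColor(d['frame'],cv2.COLOR_RGB2HSV))]
P=rail(.045,0,0);print(go((P[0],P[1],P[2]-.0335),YAW))
E
```

```text
t 16.55 tcp [0.4678 0.1486 0.0728] rot [1.80e+02 1.00e-01 1.55e+01] F [-6.  -3.1  3.1] w 0.0695 j [ 41.  11. -32.  -0. -48.  65.] railF [-4.4 -1.4  5.9]
[ 0.09  0.01  0.02 -0.  ]
```

View pics/p1.png

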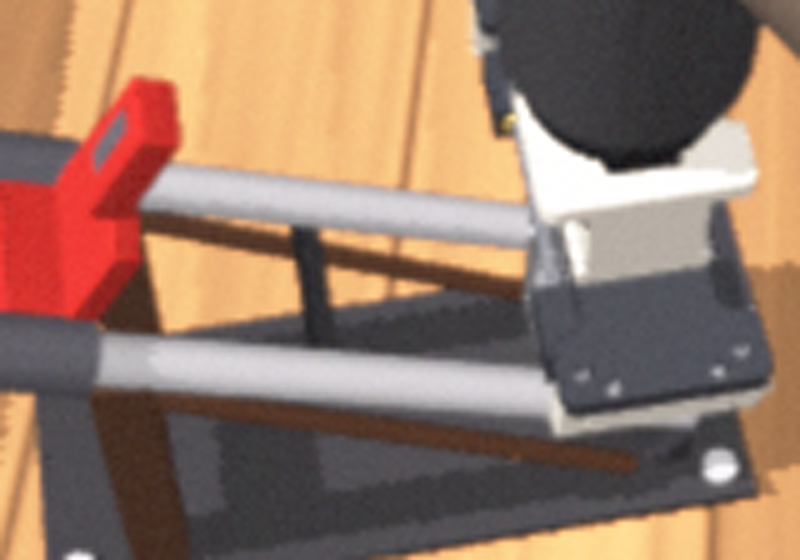

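The gripper hides the spacer here (10 pictures so far). I'll finish the seating by force.

Request:
drive_tool --plan "0 0 0.1 0; 0 0 0.1 0; 0 0 0.1 0"

```text
time_s: 17.02
tcp_pos: [0.4677, 0.1485, 0.0718]
eef_rot: [180.0, 0.1, 15.5]
contact_force: [-7.3, -2.8, 3.5]
gripper_width: 0.0698
```

Request:
drive_tool --plan "0 0 0.1 0; 0 0 0.1 0; 0 0 0.1 0"

```text
time_s: 17.4
tcp_pos: [0.4676, 0.1485, 0.0709]
eef_rot: [180.0, 0.1, 15.5]
contact_force: [-8.0, -2.7, 5.3]
gripper_width: 0.0696
```

Request:
drive_tool --plan "0 0 0.1 0; 0 0 0.1 0; 0 0 0.1 0"

```text
time_s: 17.77
tcp_pos: [0.4677, 0.1484, 0.0702]
eef_rot: [180.0, 0.1, 15.5]
contact_force: [-9.1, -3.6, 7.9]
gripper_width: 0.0698
```

Request:
drive_tool --plan "0 0 0.1 0; 0 0 0.1 0; 0 0 0.1 0"

```text
time_s: 18.15
tcp_pos: [0.4678, 0.1485, 0.0698]
eef_rot: [180.0, 0.1, 15.5]
contact_force: [-9.9, -3.9, 14.0]
gripper_width: 0.0699
```

```bash
python3 - <<'E'
from h import *
st();print(r.get_state()['moment'])
E
```

```text
t 18.15 tcp [0.4678 0.1485 0.0698] rot [1.80e+02 1.00e-01 1.55e+01] F [-9.9 -3.9 14. ] w 0.0699 j [ 41.  11. -32.   0. -47.  65.] railF [-2.8 -1.1 17.3]
[-1.23372821  3.84944223  0.02314739]
```

Request:
drive_tool --plan "0 0 -0.1 0; 0 0 -0.15 0; 0 0 -0.15 0; 0 0 -0.15 0" --fingers -1

```text
time_s: 18.65
tcp_pos: [0.469, 0.1495, 0.0704]
eef_rot: [-180.0, -0.0, 15.5]
contact_force: [-0.5, -0.8, -0.2]
gripper_width: 0.0876
```

Request:
drive_tool --plan "0 0 -1 0; 0 0 -4 0; 0 0 -9 0; 0 0 -15 0; 0 4 -19 0; 0 10 -19 0; 0 16 -19 0; 0 22 -19 0.02"

```text
time_s: 19.65
tcp_pos: [0.5278, -0.0645, 0.2616]
eef_rot: [180.0, -0.1, 14.4]
contact_force: [1.2, 1.3, -1.2]
gripper_width: 0.0875
```

```bash
python3 - <<'E'
from h import *
st()
d=cam('side');c=cam('top')
im=np.zeros((600,800,3),np.uint8)
im[:,:500]=cv2.resize(d['frame'][290:390,310:410],(500,600),interpolation=cv2.INTER_CUBIC)
im[:450,500:]=cv2.resize(c['frame'][220:310,200:260],(300,450),interpolation=cv2.INTER_CUBIC);save('p2.png',im)
for s in (-1,1):
  for x in(.024,.066):
    Q=rail(x,0,.035*s if s>0 else .035); print(x,(np.array([5,6])*(proj(d,rail(x,0,.035))-[310,290])).round(),((proj(c,rail(x,0,.035))-[200,220])*5+[500,0]).round())
print(go((.4895,-.1535,.20),13.5))
E
```

```text
t 19.65 tcp [ 0.5278 -0.0645  0.2616] rot [ 1.80e+02 -1.00e-01  1.44e+01] F [ 1.2  1.3 -1.2] w 0.0875 j [ 14.   5. -12.   0. -73.  90.] railF [ 0.8  0.9 -1.7]
0.024 [381. 233.] [601. 330.]
0.066 [295. 221.] [573. 249.]
0.024 [381. 233.] [601. 330.]
0.066 [295. 221.] [573. 249.]
[-5.81  7.43  6.08  0.01]
```

View pics/p2.png

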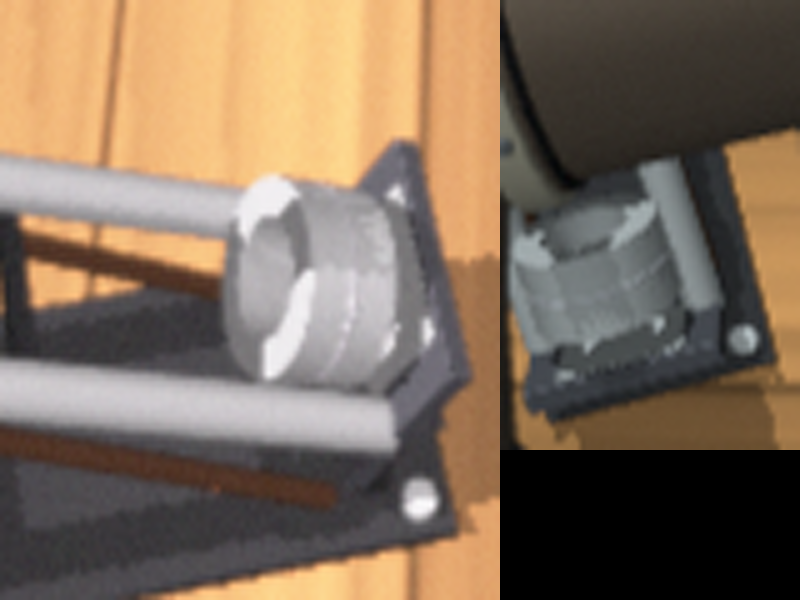

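The spacer sits squarely on both rails, its uphill face at about (265,270) in the side crop and its axis along the rails, with about a 24 mm gap to the stop (11 pictures viewed). Next, the gear.

Request:
drive_tool --plan "-3 4 3 0; -5.8 7.4 8 0.01; -5.8 7.4 14 0.01; -5.8 7.4 19 0.01; -5.8 7.4 22 0.01; -5.8 7.4 23.2 0.01; -5.8 7.4 23.2 0.01; -5.8 7.4 23.2 0.01"

```text
time_s: 20.75
tcp_pos: [0.4909, -0.1486, 0.0299]
eef_rot: [180.0, -0.1, 13.8]
contact_force: [-0.1, -0.5, 0.8]
gripper_width: 0.088
```

```bash
python3 - <<'E'
from h import *
st();print(go((.4895,-.1535,.0242),13.5))
E
```

```text
t 20.75 tcp [ 0.4909 -0.1486  0.0299] rot [ 1.80e+02 -1.00e-01  1.38e+01] F [-0.1 -0.5  0.8] w 0.088 j [  5.  16. -32.   0. -42.  99.] railF [ 0.2 -0.5  0.8]
[-0.26  0.44  0.57  0.01]
```

Request:
drive_tool --plan "-0.25 0.45 0.2 0; -0.25 0.45 0.4 0; -0.25 0.45 0.55 0; -0.25 0.45 0.55 0"

```text
time_s: 21.25
tcp_pos: [0.4883, -0.1537, 0.023]
eef_rot: [180.0, -0.0, 13.8]
contact_force: [1.1, 0.4, 0.9]
gripper_width: 0.0876
```

Request:
drive_tool --plan "0 0 0 0; 0 0 0 0; 0 0 0 0; 0 0 0 0" --fingers 1 --squeeze 20

```text
time_s: 21.75
tcp_pos: [0.4888, -0.1532, 0.0234]
eef_rot: [-180.0, -0.1, 13.8]
contact_force: [-0.3, 5.9, 6.2]
gripper_width: 0.0699
```

```bash
python3 - <<'E'
from h import *
st()
E
```

```text
t 21.75 tcp [ 0.4888 -0.1532  0.0234] rot [-1.80e+02 -1.00e-01  1.38e+01] F [-0.3  5.9  6.2] w 0.0699 j [  5.  16. -32.  -0. -41.  99.] railF [4.1 5.8 4.9]
```

Request:
drive_tool --plan "0 0 -0.2 0; 0 0 -0.6 0; 0 0 -2 0; 0 0 -5 0; 0 0 -10 0; 0 0 -15 0; 0 -4 -19 -0.02; 0 -8 -21 -0.03"

```text
time_s: 22.75
tcp_pos: [0.4694, -0.0755, 0.236]
eef_rot: [180.0, -0.2, 15.4]
contact_force: [0.5, 1.2, -7.6]
gripper_width: 0.0699
```

```bash
python3 - <<'E'
from h import *
st();P=rail(.108,0,0)
for dz in(.09,.025,.010,0):print(P[2]-.0366,go((P[0],P[1],P[2]-.0366+dz),YAW))
E
```

```text
t 22.75 tcp [ 0.4694 -0.0755  0.236 ] rot [180.   -0.2  15.4] F [ 0.5  1.2 -7.6] w 0.0699 j [ 15.  -0. -20.   0. -70.  91.] railF [-2.9  1.1 -7.1]
0.0991029287808762 [ 1.146e+01 -2.166e+01  4.690e+00 -1.000e-02]
0.0991029287808762 [ 1.146e+01 -2.166e+01  1.119e+01 -1.000e-02]
0.0991029287808762 [ 1.146e+01 -2.166e+01  1.269e+01 -1.000e-02]
0.0991029287808762 [ 1.146e+01 -2.166e+01  1.369e+01 -1.000e-02]
```

Request:
drive_tool --plan "3 -5 0 0; 6 -10 0 0; 9 -15 0 0; 11.5 -20 0 -0.01; 11.5 -21.7 3 -0.01; 11.5 -21.7 7 -0.01; 11.5 -21.7 9 -0.01; 11.5 -21.7 9 -0.01"

```text
time_s: 23.75
tcp_pos: [0.5207, 0.163, 0.1418]
eef_rot: [179.9, 0.2, 16.0]
contact_force: [0.1, -0.6, -6.0]
gripper_width: 0.07
```

```bash
python3 - <<'E'
from h import *
st();P=rail(.108,0,0)
for dz in(.014,0):print(P[2]-.0366,go((P[0],P[1],P[2]-.0366+dz),YAW))
E
```

```text
t 23.75 tcp [0.5207 0.163  0.1418] rot [179.9   0.2  16. ] F [ 0.1 -0.6 -6. ] w 0.07 j [ 38.  11. -20.  -0. -59.  68.] railF [-2.9 -0.6 -5.2]
0.0991029287808762 [ 0.17 -0.04  2.87  0.01]
0.0991029287808762 [ 0.17 -0.04  4.27  0.01]
```

Request:
drive_tool --plan "0.2 0 1.5 0; 0.2 0 2.5 0; 0.2 0 2.9 0; 0.2 0 3 0; 0.2 0 3 0"

```text
time_s: 24.38
tcp_pos: [0.5243, 0.1645, 0.1133]
eef_rot: [-180.0, -0.0, 16.1]
contact_force: [1.0, 0.1, -5.8]
gripper_width: 0.0695
```

Request:
drive_tool --plan "0 0 0.1 0; 0 0 0.2 0; 0 0 0.3 0; 0 0 0.3 0"

```text
time_s: 24.88
tcp_pos: [0.524, 0.1643, 0.1099]
eef_rot: [180.0, 0.0, 16.1]
contact_force: [-0.8, -0.5, -6.8]
gripper_width: 0.0698
```

```bash
python3 - <<'E'
from h import *
st();P=rail(.108,0,0)
for dz in(0,):print(P[2]-.0366,go((P[0],P[1],P[2]-.0366+dz),YAW))
E
```

```text
t 24.88 tcp [0.524  0.1643 0.1099] rot [180.    0.   16.1] F [-0.8 -0.5 -6.8] w 0.0698 j [ 38.  13. -22.  -0. -54.  68.] railF [-4.  -0.3 -5.6]
0.0991029287808762 [-0.18  0.    1.08  0.01]
```

Request:
drive_tool --plan "-0.1 0 0.1 0; -0.2 0 0.2 0; -0.2 0 0.3 0; -0.2 0 0.3 0"

```text
time_s: 25.38
tcp_pos: [0.5221, 0.1636, 0.107]
eef_rot: [180.0, 0.0, 16.1]
contact_force: [-0.4, -1.5, -5.5]
gripper_width: 0.0697
```

Request:
drive_tool --plan "0 0 0.1 0; 0 0 0.2 0; 0 0 0.3 0; 0 0 0.3 0"

```text
time_s: 25.88
tcp_pos: [0.5222, 0.1637, 0.1053]
eef_rot: [180.0, -0.0, 16.1]
contact_force: [-7.1, -1.3, 8.0]
gripper_width: 0.0697
```

```bash
python3 - <<'E'
from h import *
st();P=rail(.108,0,0)
for dz in(0,):print(P[2]-.0366,go((P[0],P[1],P[2]-.0366+dz),YAW))
E
```

```text
t 25.88 tcp [0.5222 0.1637 0.1053] rot [180.   -0.   16.1] F [-7.1 -1.3  8. ] w 0.0697 j [ 38.  13. -23.   0. -54.  68.] railF [-2.6  0.6 10.5]
0.0991029287808762 [ 0.01 -0.01  0.62  0.01]
```

Request:
drive_tool --plan "0 0 0 0; 0 0 0.1 0; 0 0 0.2 0; 0 0 0.2 0" --squeeze 12

```text
time_s: 26.38
tcp_pos: [0.5215, 0.1635, 0.1025]
eef_rot: [180.0, 0.1, 16.1]
contact_force: [-6.6, -1.6, 3.9]
gripper_width: 0.0699
```

Request:
drive_tool --plan "0 0 0.1 0; 0 0 0.2 0; 0 0 0.2 0"

```text
time_s: 26.75
tcp_pos: [0.5212, 0.1635, 0.1004]
eef_rot: [180.0, 0.1, 16.1]
contact_force: [-7.6, -0.8, 4.7]
gripper_width: 0.0698
```

Request:
drive_tool --plan "0 0 0.1 0; 0 0 0.2 0; 0 0 0.2 0"

```text
time_s: 27.12
tcp_pos: [0.5213, 0.1635, 0.0985]
eef_rot: [180.0, 0.1, 16.1]
contact_force: [-7.4, -0.3, 5.4]
gripper_width: 0.0697
```

```bash
python3 - <<'E'
from h import *
st();P=rail(.108,0,0)
for dz in(0,):print(P[2]-.0366,go((P[0],P[1],P[2]-.0366+dz),YAW))
E
```

```text
t 27.12 tcp [0.5213 0.1635 0.0985] rot [1.80e+02 1.00e-01 1.61e+01] F [-7.4 -0.3  5.4] w 0.0697 j [ 38.  14. -23.  -0. -53.  68.] railF [-3.8  1.7  8.1]
0.0991029287808762 [ 0.1  -0.   -0.06  0.01]
```

Request:
drive_tool --plan "0 0 0.1 0; 0 0 0.1 0; 0 0 0.1 0"

```text
time_s: 27.5
tcp_pos: [0.5215, 0.1635, 0.098]
eef_rot: [180.0, 0.0, 16.1]
contact_force: [-9.1, -1.5, 7.9]
gripper_width: 0.0699
```

Request:
drive_tool --plan "0 0 0.1 0; 0 0 0.1 0; 0 0 0.1 0"

```text
time_s: 27.88
tcp_pos: [0.5217, 0.1636, 0.0977]
eef_rot: [180.0, 0.0, 16.1]
contact_force: [-11.4, -0.6, 13.9]
gripper_width: 0.0695
```

```bash
python3 - <<'E'
from h import *
st()
E
```

```text
t 27.88 tcp [0.5217 0.1636 0.0977] rot [180.    0.   16.1] F [-11.4  -0.6  13.9] w 0.0695 j [ 38.  14. -23.   0. -53.  68.] railF [-3.3  2.5 17.5]
```

Same seating signature (17.5 N square to the rails, stiff). Release and go for the ring.

Request:
drive_tool --plan "0 0 -0.1 0; 0 0 -0.15 0; 0 0 -0.15 0; 0 0 -0.15 0" --fingers -1

```text
time_s: 28.38
tcp_pos: [0.5226, 0.164, 0.0976]
eef_rot: [-180.0, -0.0, 16.1]
contact_force: [-0.3, -0.5, 0.4]
gripper_width: 0.0873
```

Request:
drive_tool --plan "0 0 -1 0; 0 0 -4 0; 0 0 -9 0; 0 0 -14 0; 0 5 -17 0; 0 11 -17 0; 0 17 -17 0; 0 23 -17 0.02"

```text
time_s: 29.38
tcp_pos: [0.5862, -0.059, 0.2685]
eef_rot: [180.0, -0.1, 14.9]
contact_force: [0.2, 1.3, 0.1]
gripper_width: 0.088
```

```bash
python3 - <<'E'
from h import *
st();print(go((.559,-.3195,.0245),13.5))
E
```

```text
t 29.38 tcp [ 0.5862 -0.059   0.2685] rot [ 1.80e+02 -1.00e-01  1.49e+01] F [0.2 1.3 0.1] w 0.088 j [ 13.  10.  -4.   0. -75.  92.] railF [ 0.6  1.2 -0.2]
[-9.340e+00  2.447e+01  2.440e+01  2.000e-02]
```

Request:
drive_tool --plan "-2.4 6 0 0; -4.8 12 2 0; -7 18 5 0.01; -9.3 24 9 0.02; -9.3 24.5 14 0.02; -9.3 24.5 19 0.02; -9.3 24.5 22.5 0.02; -9.3 24.5 23 0.02"

```text
time_s: 30.38
tcp_pos: [0.5572, -0.3177, 0.0352]
eef_rot: [-179.9, 0.2, 13.7]
contact_force: [0.3, 0.9, 1.5]
gripper_width: 0.0876
```

```bash
python3 - <<'E'
from h import *
st();print(go((.559,-.3195,.0245),13.5))
E
```

```text
t 30.38 tcp [ 0.5572 -0.3177  0.0352] rot [-179.9    0.2   13.7] F [0.3 0.9 1.5] w 0.0876 j [-12.  26. -15.  -0. -50. 116.] railF [1.2 0.8 1. ]
[0.13 0.22 1.07 0.  ]
```

Request:
drive_tool --plan "0.1 0.2 0.3 0; 0.1 0.2 0.6 0; 0.1 0.2 0.6 0; 0.1 0.2 0.6 0"

```text
time_s: 30.88
tcp_pos: [0.5608, -0.3196, 0.0324]
eef_rot: [180.0, -0.1, 13.8]
contact_force: [-0.8, -0.6, 0.2]
gripper_width: 0.0876
```

```bash
python3 - <<'E'
from h import *
st();print(go((.559,-.3195,.0245),13.5))
E
```

```text
t 30.88 tcp [ 0.5608 -0.3196  0.0324] rot [ 1.80e+02 -1.00e-01  1.38e+01] F [-0.8 -0.6  0.2] w 0.0876 j [-12.  26. -15.   0. -49. 116.] railF [-0.7 -0.3  0.6]
[-0.18 -0.05  0.79  0.  ]
```

Request:
drive_tool --plan "-0.15 0 0.4 0; -0.15 0 0.7 0; -0.15 0 0.75 0; -0.15 0 0.75 0"

```text
time_s: 31.38
tcp_pos: [0.5588, -0.32, 0.024]
eef_rot: [-180.0, 0.0, 13.8]
contact_force: [-0.4, -0.5, 1.1]
gripper_width: 0.0876
```

Request:
drive_tool --plan "0 0 0 0; 0 0 0 0; 0 0 0 0; 0 0 0 0" --fingers 1 --squeeze 15

```text
time_s: 31.88
tcp_pos: [0.56, -0.3213, 0.0246]
eef_rot: [179.9, -0.1, 13.8]
contact_force: [1.1, -6.4, 1.6]
gripper_width: 0.0699
```

Request:
drive_tool --plan "0 0 -0.2 0; 0 0 -0.6 0; 0 0 -2 0; 0 0 -5 0; 0 0 -10 0; 0 0 -15 0; 0 -4 -20 -0.02; 0 -9 -24 -0.03"

```text
time_s: 32.88
tcp_pos: [0.5376, -0.2342, 0.2645]
eef_rot: [180.0, -0.1, 15.4]
contact_force: [1.9, 1.4, -4.4]
gripper_width: 0.0699
```

```bash
python3 - <<'E'
from h import *
st();P=rail(.165,0,0)
for dz in(.09,0):print(P,P[2]-.0355,go((P[0],P[1],P[2]-.0355+dz),YAW))
E
```

```text
t 32.88 tcp [ 0.5376 -0.2342  0.2645] rot [ 1.80e+02 -1.00e-01  1.54e+01] F [ 1.9  1.4 -4.4] w 0.0699 j [ -4.  10.  -5.  -0. -75. 110.] railF [-0.1  0.8 -4.9]
[0.57075105 0.17742279 0.16246281] 0.12696280785967198 [ 14.15 -38.8    4.75  -0.  ]
[0.57075105 0.17742279 0.16246281] 0.12696280785967198 [ 14.15 -38.8   13.75  -0.  ]
```

Request:
drive_tool --plan "2.2 -6 0 0; 4.4 -12 0 0; 6.6 -18 0 0; 8.8 -24 0 0; 11 -30 0 0; 13 -36 0 0; 14.1 -38.8 3 0; 14.1 -38.8 7 0"

```text
time_s: 33.88
tcp_pos: [0.5705, 0.1802, 0.1924]
eef_rot: [-179.9, -0.1, 15.7]
contact_force: [-0.6, 0.1, -6.8]
gripper_width: 0.0699
```

Request:
drive_tool --plan "0 0 2 0; 0 0 4 0; 0 0 4 0; 0 0 4 0"

```text
time_s: 34.38
tcp_pos: [0.5708, 0.1769, 0.1534]
eef_rot: [-180.0, -0.1, 15.5]
contact_force: [0.7, -0.0, -4.8]
gripper_width: 0.0701
```

```bash
python3 - <<'E'
from h import *
st();P=rail(.165,0,0)
print(go((P[0],P[1],P[2]-.0355),YAW))
E
```

```text
t 34.38 tcp [0.5708 0.1769 0.1534] rot [-1.80e+02 -1.00e-01  1.55e+01] F [ 0.7 -0.  -4.8] w 0.0701 j [ 36.  15. -13.   0. -61.  70.] railF [-1.6 -0.2 -4.6]
[ 0.01 -0.05  2.64 -0.  ]
```

Request:
drive_tool --plan "0 -0.05 0.8 0; 0 -0.05 1.4 0; 0 -0.05 1.5 0; 0 -0.05 1.5 0"

```text
time_s: 34.88
tcp_pos: [0.5703, 0.1772, 0.137]
eef_rot: [180.0, 0.0, 15.5]
contact_force: [-0.3, -0.4, -3.9]
gripper_width: 0.0697
```

Request:
drive_tool --plan "0 0 0.2 0; 0 0 0.4 0; 0 0 0.5 0; 0 0 0.5 0"

```text
time_s: 35.38
tcp_pos: [0.5705, 0.1774, 0.1335]
eef_rot: [-180.0, -0.1, 15.5]
contact_force: [-4.2, 0.1, 5.9]
gripper_width: 0.0698
```

Request:
drive_tool --plan "0 0 0.1 0; 0 0 0.2 0; 0 0 0.2 0"

```text
time_s: 35.75
tcp_pos: [0.5701, 0.1773, 0.1317]
eef_rot: [-180.0, -0.0, 15.5]
contact_force: [-6.3, 0.3, 7.2]
gripper_width: 0.0698
```

Request:
drive_tool --plan "0 0 0.1 0; 0 0 0.2 0; 0 0 0.2 0"

```text
time_s: 36.12
tcp_pos: [0.5698, 0.1772, 0.1296]
eef_rot: [-180.0, -0.0, 15.5]
contact_force: [-8.1, 0.1, 8.0]
gripper_width: 0.0699
```

```bash
python3 - <<'E'
from h import *
st();P=rail(.165,0,0)
print(go((P[0],P[1],P[2]-.0355),YAW))
E
```

```text
t 36.12 tcp [0.5698 0.1772 0.1296] rot [-180.    -0.    15.5] F [-8.1  0.1  8. ] w 0.0699 j [ 36.  16. -15.   0. -59.  69.] railF [-3.1  2.3 10.7]
[ 0.09  0.01  0.27 -0.  ]
```

Request:
drive_tool --plan "0 0 0 0; 0 0 0.1 0; 0 0 0.2 0; 0 0 0.2 0" --squeeze 10

```text
time_s: 36.62
tcp_pos: [0.5697, 0.1772, 0.127]
eef_rot: [-180.0, 0.0, 15.5]
contact_force: [-6.8, 0.6, 5.7]
gripper_width: 0.07
```

Request:
drive_tool --plan "0 0 0.1 0; 0 0 0.1 0; 0 0 0.1 0"

```text
time_s: 37.0
tcp_pos: [0.5697, 0.1772, 0.1261]
eef_rot: [-180.0, 0.0, 15.5]
contact_force: [-6.1, 0.7, 4.7]
gripper_width: 0.0699
```

Request:
drive_tool --plan "0 0 0.1 0; 0 0 0.1 0; 0 0 0.1 0"

```text
time_s: 37.38
tcp_pos: [0.5698, 0.1772, 0.1252]
eef_rot: [-180.0, -0.0, 15.5]
contact_force: [-5.5, 0.3, 5.6]
gripper_width: 0.0698
```

```bash
python3 - <<'E'
from h import *
st();P=rail(.165,0,0)
print(go((P[0],P[1],P[2]-.0355),YAW))
E
```

```text
t 37.38 tcp [0.5698 0.1772 0.1252] rot [-180.    -0.    15.5] F [-5.5  0.3  5.6] w 0.0698 j [ 36.  17. -15.  -0. -58.  69.] railF [-2.   1.8  7.4]
[ 0.1   0.01 -0.17 -0.  ]
```

Request:
drive_tool --plan "0 0 0.1 0; 0 0 0.1 0; 0 0 0.1 0"

```text
time_s: 37.75
tcp_pos: [0.57, 0.1772, 0.1247]
eef_rot: [-180.0, -0.0, 15.5]
contact_force: [-7.5, 0.7, 9.3]
gripper_width: 0.07
```

Request:
drive_tool --plan "0 0 0.1 0; 0 0 0.1 0; 0 0 0.1 0"

```text
time_s: 38.12
tcp_pos: [0.5701, 0.1773, 0.1245]
eef_rot: [-180.0, -0.1, 15.5]
contact_force: [-9.5, 1.0, 12.5]
gripper_width: 0.0697
```

```bash
python3 - <<'E'
from h import *
st()
d=cam('side');save('p3.png',d['frame'])
E
```

```text
t 38.12 tcp [0.5701 0.1773 0.1245] rot [-1.80e+02 -1.00e-01  1.55e+01] F [-9.5  1.  12.5] w 0.0697 j [ 36.  17. -15.   0. -58.  69.] railF [-1.9  3.5 15.2]
```

Ring seated the same way. Release, lift, and work out the handle grasp, checking it against the red mask.

Request:
drive_tool --plan "0 0 -0.1 0; 0 0 -0.1 0; 0 0 -0.1 0; 0 0 -0.1 0" --fingers -1

```text
time_s: 38.67
tcp_pos: [0.5708, 0.1775, 0.1235]
eef_rot: [-180.0, -0.1, 15.5]
contact_force: [-0.6, 0.4, 3.1]
gripper_width: 0.0874
```

Request:
drive_tool --plan "0 0 -1 0; 0 0 -4 0; 0 0 -9 0; 0 0 -14 0; 0 0 -19 0; 0 0 -20 0; 0 0 -20 0"

```text
time_s: 39.55
tcp_pos: [0.5703, 0.1774, 0.3237]
eef_rot: [-180.0, -0.1, 15.5]
contact_force: [0.5, 0.9, -0.9]
gripper_width: 0.0876
```

```bash
python3 - <<'E'
from h import *
st()
t=cv2.cvtColor(cv2.imread('pics/top0.png'),cv2.COLOR_BGR2RGB)
T=cam('top');S=cam('side');save('p4.png',S['frame'])
for nm,c in(('T',T),('S',S)):
    q=np.array([proj(c,rail(x,y,.085)) for x in(.274,.292) for y in(.014,-.014)]);print(nm,q.round(1).tolist())
print('seen: T red x172-199 y163-190 ; S red x248-285 y296-343')
s=cv2.cvtColor(cv2.imread('pics/side0.png'),cv2.COLOR_BGR2HSV).astype(int);m=((s[...,0]<6)|(s[...,0]>174))&(s[...,1]>170)&(s[...,2]>90)
for y in range(296,316,3): x=np.where(m[y,230:300])[0]+230;print(y,x.min(),x.max())
s=cv2.cvtColor(cv2.imread('pics/top0.png'),cv2.COLOR_BGR2HSV).astype(int);m=((s[...,0]<6)|(s[...,0]>174))&(s[...,1]>150)&(s[...,2]>70)
for y in range(163,192,3): x=np.where(m[y,160:210])[0]+160;print(y,x.min(),x.max())
P=rail(.283,0,.067);print(P,go((P[0],P[1],P[2]-.049),YAW))
E
```

```text
t 39.55 tcp [0.5703 0.1774 0.3237] rot [-1.80e+02 -1.00e-01  1.55e+01] F [ 0.5  0.9 -0.9] w 0.0876 j [ 36.  10.   2.  -0. -82.  69.] railF [ 0.2  0.8 -1.1]
T [[174.8, 190.1], [188.4, 186.5], [171.8, 181.6], [185.5, 178.0]]
S [[284.0, 308.0], [282.4, 294.4], [274.3, 306.8], [272.9, 293.1]]
seen: T red x172-199 y163-190 ; S red x248-285 y296-343
296 276 281
299 274 284
302 271 284
305 269 285
308 267 285
311 265 283
314 263 280
163 194 196
166 182 197
169 172 198
172 172 199
175 174 199
178 175 198
181 174 199
184 172 187
187 172 188
190 176 180
[0.64077072 0.19710443 0.27701794] [ 7.39 -0.04  9.36 -0.  ]
```

Request:
drive_tool --plan "4 0 0 0; 7.4 0 2 0; 7.4 0 5 0; 7.4 0 8 0; 7.4 0 9.3 0; 7.4 0 9.3 0"

```text
time_s: 40.4
tcp_pos: [0.641, 0.1966, 0.2287]
eef_rot: [179.9, 0.1, 15.5]
contact_force: [0.1, -0.5, 1.6]
gripper_width: 0.0874
```

Request:
drive_tool --plan "0 0 0 0; 0 0 0 0; 0 0 0 0; 0 0 0 0; 0 0 0 0; 0 0 0 0; 0 0 0 0; 0 0 0 0" --fingers 1 --squeeze 45

```text
time_s: 41.4
tcp_pos: [0.6415, 0.1973, 0.23]
eef_rot: [-180.0, -0.0, 15.5]
contact_force: [-1.8, 1.5, 0.2]
gripper_width: 0.0276
```

```bash
python3 - <<'E'
from h import *
st()
print('per cm down slope, tool xz:',-np.cos(_p),np.sin(_p), 'tot cm',16.2*np.cos(_p),16.2*np.sin(_p))
# part positions from side image p4 for check: brass and dark extents
S=cv2.imread('pics/p4.png');c=cam('side')
for x in(.147,.177,.089,.125):print(x,proj(c,rail(x,0,.035)).round(1))
hs=cv2.cvtColor(S,cv2.COLOR_BGR2HSV).astype(int);m=(hs[...,0]>=18)&(hs[...,0]<=32)&(hs[...,1]>120)
for y in range(300,350,6): x=np.where(m[y,290:370])[0]+290;print(y,(x.min(),x.max(),len(x)) if len(x) else '')
E
```

```text
t 41.4 tcp [0.6415 0.1973 0.23  ] rot [-180.    -0.    15.5] F [-1.8  1.5  0.2] w 0.0276 j [ 34.  19.   3.  -0. -74.  72.] railF [-1.1  1.9  0.7]Traceback (most recent call last):
  File "<stdin>", line 3, in <module>
NameError: name '_p' is not defined. Did you mean: 'np'?
```

Request:
drive_tool --plan "-0.44 0 0.23 0; -1.32 0 0.7 0; -2.2 0 1.17 0; -3.08 0 1.64 0; -3.97 0 2.11 0; -4.85 0 2.58 0; -5.73 0 3.05 0; -6.18 0 3.29 0"

```text
time_s: 42.4
tcp_pos: [0.5814, 0.1804, 0.1968]
eef_rot: [-180.0, 0.0, 15.5]
contact_force: [2.6, 4.1, -0.1]
gripper_width: 0.0278
```

```bash
python3 - <<'E'
from h import *
st()
s=r.get_state();P=s['tcp_pos']+[0,0,.049];print('jaw face est',(P-O)@EX-.013,'z',(P-O)@EZ)
c=cam('side')
hs=cv2.cvtColor(c['frame'],cv2.COLOR_RGB2HSV).astype(int);m=(hs[...,0]>=18)&(hs[...,0]<=32)&(hs[...,1]>150)
for x in(.147,.177,.089,.125):print(x,proj(c,rail(x,0,.035)).round(1))
E
```

```text
t 42.4 tcp [0.5814 0.1804 0.1968] rot [-180.     0.    15.5] F [ 2.6  4.1 -0.1] w 0.0278 j [ 36.  14.  -8.  -0. -67.  70.] railF [ 3.2  3.3 -1.8]
jaw face est 0.2008632978412947 z 0.06842175060491693
0.147 [333.8 322.9]
0.177 [320.  321.3]
0.089 [359.3 325.8]
0.125 [343.6 324. ]
```

Request:
drive_tool --plan "-0.26 0 0.14 0; -0.53 0 0.28 0; -0.79 0 0.42 0; -1.06 0 0.56 0; -1.32 0 0.7 0; -1.59 0 0.84 0; -1.85 0 0.98 0; -2.12 0 1.13 0"

```text
time_s: 43.45
tcp_pos: [0.5623, 0.175, 0.1862]
eef_rot: [180.0, -0.1, 15.5]
contact_force: [3.7, 4.2, -0.2]
gripper_width: 0.0275
```

Request:
drive_tool --plan "-0.26 0 0.14 0; -0.53 0 0.28 0; -0.79 0 0.42 0; -1.06 0 0.56 0; -1.32 0 0.7 0; -1.59 0 0.84 0; -1.85 0 0.98 0; -2.12 0 1.13 0"

```text
time_s: 44.45
tcp_pos: [0.542, 0.1693, 0.175]
eef_rot: [180.0, -0.1, 15.5]
contact_force: [3.6, 4.5, 0.3]
gripper_width: 0.0279
```

```bash
python3 - <<'E'
from h import *
st()
s=r.get_state();P=s['tcp_pos']+[0,0,.049];print('jaw face est',(P-O)@EX-.013,'z',(P-O)@EZ)
E
```

```text
t 44.45 tcp [0.542  0.1693 0.175 ] rot [ 1.80e+02 -1.00e-01  1.55e+01] F [3.6 4.5 0.3] w 0.0279 j [ 37.  11. -15.   0. -63.  68.] railF [ 4.3  3.3 -2. ]
jaw face est 0.15446649088137868 z 0.06837244047857034
```

Request:
drive_tool --plan "-0.26 0 0.14 0; -0.53 0 0.28 0; -0.79 0 0.42 0; -1.06 0 0.56 0; -1.32 0 0.7 0; -1.59 0 0.84 0; -1.85 0 0.98 0; -2.12 0 1.13 0"

```text
time_s: 45.45
tcp_pos: [0.5235, 0.1641, 0.1647]
eef_rot: [180.0, -0.3, 15.5]
contact_force: [11.5, 4.2, 1.7]
gripper_width: 0.0276
```

```bash
python3 - <<'E'
from h import *
st()
s=r.get_state();P=s['tcp_pos']+[0,0,.049];print('jaw face est',(P-O)@EX-.013,'z',(P-O)@EZ)
E
```

```text
t 45.45 tcp [0.5235 0.1641 0.1647] rot [180.   -0.3  15.5] F [11.5  4.2  1.7] w 0.0276 j [ 38.  10. -19.   0. -61.  67.] railF [11.6  1.  -4.2]
jaw face est 0.13271707099428243 z 0.06829953473059568
```

Request:
drive_tool --plan "-0.22 0 0.12 0; -0.44 0 0.23 0; -0.66 0 0.35 0; -0.88 0 0.47 0; -1.1 0 0.58 0; -1.32 0 0.7 0; -1.54 0 0.82 0; -1.54 0 0.82 0"

```text
time_s: 46.45
tcp_pos: [0.5092, 0.1601, 0.1568]
eef_rot: [180.0, -0.4, 15.5]
contact_force: [11.7, 3.5, 0.3]
gripper_width: 0.0277
```

```bash
python3 - <<'E'
from h import *
st()
s=r.get_state();P=s['tcp_pos']+[0,0,.049];print('jaw face est',(P-O)@EX-.013,'z',(P-O)@EZ)
E
```

```text
t 46.45 tcp [0.5092 0.1601 0.1568] rot [180.   -0.4  15.5] F [11.7  3.5  0.3] w 0.0277 j [ 39.   9. -21.   0. -60.  67.] railF [10.9  0.2 -5.5]
jaw face est 0.11585594726215455 z 0.06829663844388309
```

Request:
drive_tool --plan "-0.13 0 0.07 0; -0.26 0 0.14 0; -0.4 0 0.21 0; -0.53 0 0.28 0; -0.53 0 0.28 0"

```text
time_s: 47.08
tcp_pos: [0.5092, 0.1602, 0.1567]
eef_rot: [180.0, -0.9, 15.6]
contact_force: [25.3, 1.2, 2.7]
gripper_width: 0.0279
```

Request:
drive_tool --plan "-0.09 0 0.05 0; -0.18 0 0.09 0; -0.18 0 0.09 0"

```text
time_s: 47.45
tcp_pos: [0.5092, 0.1602, 0.1567]
eef_rot: [180.0, -1.1, 15.6]
contact_force: [30.5, 1.4, 3.5]
gripper_width: 0.0274
```

```bash
python3 - <<'E'
from h import *
st()
s=r.get_state();P=s['tcp_pos']+[0,0,.049];print('jaw face est',(P-O)@EX-.013,'z',(P-O)@EZ)
E
```

```text
t 47.45 tcp [0.5092 0.1602 0.1567] rot [180.   -1.1  15.6] F [30.5  1.4  3.5] w 0.0274 j [ 39.   8. -22.   1. -59.  66.] railF [ 27.9  -6.9 -10.9]
jaw face est 0.11580732897170899 z 0.0681900187676744
```

Request:
drive_tool --plan "-0.09 0 0.05 0; -0.18 0 0.09 0; -0.18 0 0.09 0; -0.18 0 0.09 0"

```text
time_s: 47.95
tcp_pos: [0.5091, 0.1602, 0.1566]
eef_rot: [180.0, -1.3, 15.7]
contact_force: [35.6, 0.6, 4.5]
gripper_width: 0.0281
```

```bash
python3 - <<'E'
from h import *
st()
d=cam('side');T=cam('top');save('p5s.png',d['frame']);save('p5t.png',T['frame'])
im=np.zeros((600,800,3),np.uint8)
im[:,:480]=cv2.resize(d['frame'][290:390,325:405],(480,600),interpolation=cv2.INTER_CUBIC)
im[:480,480:]=cv2.resize(T['frame'][210:306,196:260],(320,480),interpolation=cv2.INTER_CUBIC);save('p5.png',im)
E
```

```text
t 47.95 tcp [0.5091 0.1602 0.1566] rot [180.   -1.3  15.7] F [35.6  0.6  4.5] w 0.0281 j [ 39.   8. -22.   1. -58.  66.] railF [ 32.5  -9.  -12.2]
```

Request:
drive_tool --plan "0.15 0 -0.08 0; 0.35 0 -0.18 0; 0.55 0 -0.29 0; 0.55 0 -0.29 0"

```text
time_s: 48.55
tcp_pos: [0.5089, 0.1601, 0.1568]
eef_rot: [180.0, -0.7, 15.6]
contact_force: [18.1, 1.6, 1.8]
gripper_width: 0.0275
```

```bash
python3 - <<'E'
from h import *
st()
E
```

```text
t 48.55 tcp [0.5089 0.1601 0.1568] rot [180.   -0.7  15.6] F [18.1  1.6  1.8] w 0.0275 j [ 39.   9. -21.   0. -59.  67.] railF [16.6 -3.4 -6.8]
```

Back off a little more, open, lift away and look.

Request:
drive_tool --plan "0.12 0 -0.06 0; 0.22 0 -0.12 0; 0.22 0 -0.12 0"

```text
time_s: 48.92
tcp_pos: [0.5088, 0.16, 0.1567]
eef_rot: [180.0, -0.5, 15.5]
contact_force: [11.9, 2.6, 1.0]
gripper_width: 0.0271
```

Request:
drive_tool --plan "0 0 0 0; 0 0 0 0; 0 0 0 0; 0 0 0 0" --fingers -1

```text
time_s: 49.42
tcp_pos: [0.5043, 0.1587, 0.1543]
eef_rot: [180.0, 0.1, 15.5]
contact_force: [-0.6, -0.1, -0.3]
gripper_width: 0.0624
```

Request:
drive_tool --plan "0 0 -1.5 0; 0 0 -5 0; 0 0 -10 0; 0 0 -14 0; 0 5 -17 0; 0 11 -17 0; 0 17 -17 0; 0 23 -17 0"

```text
time_s: 50.42
tcp_pos: [0.5663, -0.0644, 0.3262]
eef_rot: [180.0, -0.1, 15.5]
contact_force: [0.9, 0.9, -0.0]
gripper_width: 0.0876
```

```bash
python3 - <<'E'
from h import *
st()
d=cam('side');T=cam('top');save('p6s.png',d['frame']);save('p6t.png',T['frame'])
im=np.zeros((600,800,3),np.uint8)
im[:,:480]=cv2.resize(d['frame'][290:390,325:405],(480,600),interpolation=cv2.INTER_CUBIC)
im[:480,480:]=cv2.resize(T['frame'][210:306,196:260],(320,480),interpolation=cv2.INTER_CUBIC);save('p6.png',im)
E
```

```text
t 50.42 tcp [ 0.5663 -0.0644  0.3262] rot [ 1.80e+02 -1.00e-01  1.55e+01] F [ 0.9  0.9 -0. ] w 0.0876 j [ 13.   7.  -1.   0. -82.  92.] railF [ 1.   0.6 -0.6]
```

View pics/p6.png

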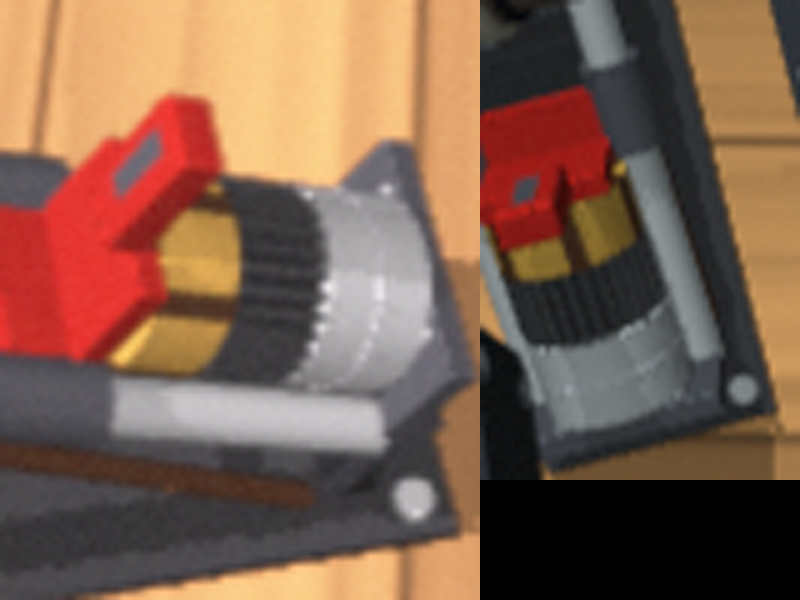

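The picture shows the spacer against the stop plate at (430,290), then the gear, the ring and the jaw at (160,290), touching with no gaps in either view. The gripper is clear, so I'm handing in.

```bash
python3 - <<'E'
from h import *
a=cv2.imread('pics/top0.png').astype(int);b=cv2.imread('pics/p6t.png').astype(int)
for n,(x,y) in dict(hammer=(110,345),brush=(142,190),pinion=(143,260),green=(329,325),rusty=(382,323),big=(412,185),race=(328,153),cup=(484,306)).items(): print(n,np.abs(a-b)[y-12:y+12,x-12:x+12].mean().round(1),end=' ')
print(r.close_job())
E
```

```text
hammer 51.8 brush 42.2 pinion 50.7 green 11.1 rusty 10.0 big 9.3 race 47.8 cup 10.1 the job is handed in; nothing more can be done
None
```

```bash
python3 - <<'E'
import cv2,numpy as np
a=cv2.imread('pics/side0.png').astype(int);b=cv2.imread('pics/p6s.png').astype(int)
for n,(x,y) in dict(hammer=(385,450),brush=(235,452),pinion=(343,455),race=(253,255)).items(): print(n,np.abs(a-b)[y-10:y+10,x-12:x+12].mean().round(1))
t0=cv2.imread('pics/top0.png');t=cv2.imread('pics/p6t.png')
for x,y in((110,345),(142,190),(143,260),(328,153)): print(t0[y,x],t[y,x],t[y-10:y+10,x-10:x+10].mean((0,1)).round())
E
```

```text
hammer 1.5
brush 1.3
pinion 1.7
race 1.6
[177 176 166] [75 86 98] [74. 86. 97.]
[135 147 153] [56 64 73] [70. 80. 89.]
[59 58 54] [ 80  92 102] [ 80.  92. 101.]
[ 69 113 151] [59 58 54] [61. 59. 56.]
```

The gear pack is built in the cradle and the job is handed in at about 50.4 s of the 72 s allowed; no verdict came back.

- **Build:** I laid the spacer, then the gear, then the brass ring on the rails. Each was lowered until it tilted onto both rails, which showed as a firm 15–17 N square to them. Then I slid the jaw down by its handle and pressed to about 33 N along the slope, and nothing moved any further. After easing off I let go and moved the arm clear.
- **Last checks:** Both camera views show the spacer on the stop plate, then gear, ring and jaw, with no gaps. The hammer, brush, pinion and race look unchanged from the side. The green ring, rusty gear, big gear and cup show only small changes from above. The arm hid the first four from the top camera in the final check. The wire brush and race were judged only from the side view.

What failed or disagreed:
- **Height readout:** The reported tool height was about 36 mm lower than the real one. My first grasp therefore slid over the top of the spacer with a 12 N push. The spacer stayed in place, and touching the chock gave the correction.
- **Jaw position:** By my model the jaw face stopped at about 116 mm, against the 108 mm nominal. Its travel was 156 mm against 162 mm. I put this down to error in where I located the stop and in the jaw's start position, because the hard stop and the pictures both show the pack closed.
- **Spacer placing:** The spacer was first laid about 24 mm up from the stop plate, and the jaw pushed it home.

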